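# Stow the slate plant markers under the weighted arm

### The arm

A 7-joint arm with a two-finger parallel gripper is mounted at the origin on the work surface. World frame = base frame: x ahead of the robot, y to its left, z up, the work surface at z = 0. Lengths are in m, angles in rad, forces in N, time in s.
With the tool pointing down it reaches from about 0.4 to 0.9 m from the base axis. Payload 5.6 kg.
Tool frame: the origin (TCP) lies on the centre line of the jaws, within the pads' length; the fingertips stand 25 mm ahead of it and the grasp point (between the pads) lies 6 mm ahead of it; z points along the fingers, y is the line along which they close (so a half turn about z gives the same grasp; the last joint's range is limited). The gripper opens to 92 mm and grips with 3 to 60 N. Pads are 20 mm wide; open, the fingers measure 128 mm over their backs; the gripper's body (75 mm by 189 mm) begins 69 mm behind the grasp point.
Start: joints at [-1.342, 0.468, -0.012, 1.603, 0.006, 1.071, -0.056], TCP at [0.175, 0.626, 0.24] pointing down, gripper open.
Joint ranges: [-2.53, 2.53], [-0.31, 2.02], [-1.57, 1.55], [0.28, 2.44], [-1.29, 4.43], [0.15, 1.84], [-2.92, 2.92]. Speed limits (rad/s): [2.57, 2.57, 3.14, 3.14, 3.14, 3.14, 3.14].

### API

Orientations are given as a 3x3 rotation matrix whose columns are the frame's x, y, z axes.
In Python, from workcell import sense, camera, close_job, look_for, pinpoint gives the robot as it stands.
- The arm moves only by the tool play_rows, never from a script. Its argument "targets" is a list of rows, each an object of numbers: "ax", "ay", "az": the turn, a rotation vector about the tool's x, y, z in rad; "dx", "dy", "dz": the shift along the tool's x, y, z in cm; "gripper": the opening, from -1 (shut) to 1 (fully open). In form: [{"ax": .., "ay": .., "az": .., "dx": .., "dy": .., "dz": .., "gripper": ..}, ...]. A call has 1 to 20 rows; each row shifts and turns the commanded pose from where the row before left it, along the tool's axes as they then stand; what a row does not reach is not made up. A row lasts 1/10 s, in which the tool goes at most 50 mm and 8.59 degrees, less where a joint would pass 70% of its speed; a pose out of reach is approached as far as the arm can. A call with a gripper value outside its range is refused whole. The fingers move at their own pace and stop on an object; "newtons" is the grip in N (left out, the last holds). Time passes only in rows, so rows that do not move let the fingers close. It gives the time, the measured TCP pose, the force, the opening and the grip force at its end, in the units of the state.
- sense(): the state, without advancing time (a new reading comes with each control period).
- camera(name): name is "scene" or "top" or "wrist"; returns a dict with "frame" (400x640x3 uint8, red, green, blue), "z_map" (400x640 float32, m along the optical axis (not along the pixel's ray), 0 where there is no reading), "fx", "fy", "cx", "cy" (pixels), "k1" (the pictures are not rectified: a ray, as slopes to the right and down, at radius r is drawn at 1 + k1 r^2 times it, then the intrinsics apply), "extrinsics" (4x4, takes a point from camera to world coordinates); the wrist camera has in their place "hand_eye" (4x4, takes a point from camera to tool coordinates, whose origin is the TCP and whose axes are the flange's). Camera axes: x right, y up, looking along -z (the intrinsics and any distortion apply to the point x, -y, -z); pixel columns grow to the right and rows downward; lengths in m; the calibration is good to about 2 mm. A picture is of the moment at which its call begins: read the wrist's pose just before it.
- close_job(): hands the job in; it is judged then, once.
Trained networks look in a picture, given as the dict that the camera call returned (one of the last four; its "shot" number tells which), for a name from the list of things; names that differ only in an ending like _2 or _b are one class to them, and where a whole thing is asked for, a point or a joint stands for the part that bears it (a point fixed in the world has none). Each returns a list of dicts, best first, with "p" (0 to 1); they miss things now and then, are a little off and sometimes report something else, mostly with a low value. They report only what shows in the picture. A call takes as long as a camera call.
- look_for(thing, picture): "at" ([column, row] in pixels, amid what is visible of it).
- pinpoint(thing, picture): "at" ([column, row] in pixels: a listed point, or the origin of a listed thing).
The state is a dict: "time": time; "joints": joint angles; "qd": joint speeds; "joint_efforts": joint torques, N m; "tool_pos": TCP position; "ee_rot": TCP orientation; "contact_force": force on the tool from outside, world axes, zero at the start; "torque": the same for the moment, N m; "finger_gap": finger opening in m; "grasp_force": force on a finger pad.
Only numpy, scipy, OpenCV 4.12 (cv2) and the standard library are available. Lean on these libraries where they do the work, as an engineer would, in place of code of your own. Each camera call takes 0.05 s, during which the arm holds its last target. There are 200 camera calls.

### The job

Clear the bench for sowing: swing the holder's weighted arm up and right back until it rests open, slide every loose slate marker flat onto the pile in the holder, between the cheeks and home against the back fence, then let the arm down gently, never letting it drop, so that it rests on the full pile. Leave the cloche, mister, pot and trowel where they are.

Things in the scene. Friction and masses are not known exactly. Their poses are not given: they have to be found in the camera images.
- holder: Oak weighted-arm holder, fixed. Base board 165 x 110 mm (x, y), 10 mm thick. Origin: centre of its underside; +x from the open front to the back, z up. Two upright cheeks (8 mm thick, inner faces y = -32 and +32 mm, from x = +17 to +77 mm, tops z = 82 mm, behind x = +51 mm 104 mm) guide the slates. Back fence: front face x = +65 mm, top z = 56 mm. From x = -82 to +17 mm it is open above and at the sides.
- presser (a joint): Steel arm's angle about its hinge pin, rad: 0 level (pointing to the holder's front, -x), negative lower, positive raised, 1.57 upright, 1.85 fully back on its stop, where its own weight holds it; below about 1.4 it falls to the front. 250 g, hardly any friction, no catch, lifted by its wooden grip. About -0.44 when resting on two slates, each further slate raises it by about 0.1.
- hinge (a point): The hinge axis, 58 mm behind (+x) and 70 mm above the holder's origin; the arm turns about the holder's y axis.
- grip (a point): Centre of the wooden barrel grip at the arm's free end (25 mm thick, 34 mm long across the holder, flat ends): with the arm level 118 mm in front of and 36 mm above the hinge, going round with the arm. The barrel turns freely on its pin, so fingers closed on its two ends (along the holder's y) can stay pointing down while the arm swings. Steel neck 8 mm thick at its middle.
- roller (a point): Axis of the steel roller (16 mm in diameter, 48 mm long across the holder) 85 mm from the hinge along the arm; it presses on the top slate.
- pile0: Slate marker already in the holder, lying on the base board. All slates are alike: dark grey plates 110 x 52 x 8 mm (x, y, z) of 125 g; origin at the centre of the underside, x along the long side.
- pile1: Slate marker already in the holder, lying on pile0.
- slate0: Loose slate marker lying flat on the bench, to be stowed (as pile0). Three or four of slate0 to slate3 are there; absent ones read None from the start.
- slate1: Loose slate marker, as slate0.
- slate2: Loose slate marker, as slate0.
- slate3: Loose slate marker, as slate0.
- cloche: Glass cloche, 156 mm wide, 198 mm tall, loose; to be left alone. Origin at the centre of its foot.
- mister: Plastic plant mister, 80 mm wide, 198 mm tall, loose; to be left alone. Origin at the centre of its foot.
- pot: Terracotta pot, 110 mm wide, 100 mm tall, loose; to be left alone. Origin at the centre of its foot.
- trowel: Trowel with a wooden grip, 300 mm long, lying along its x, loose; to be left alone. Origin near its middle.
- home (a point): Where the centre of a slate pushed home lies: middle of the base board's top between cheeks and fence (holder x = +10, y = 0, z = 10 mm). A slate at home lies along the holder's x with its rear end on the fence and its front 62 mm out of the cheeks, with nothing beside it there. Two slates already lie here, so the next goes on at 16 mm above this point, each further one 8 mm higher.

How it is judged:
On the way, in this order (a step that is already met when the one before it is completed fails the run):
1. the arm is swung up and rests back on its stop (value of joint presser above 1.7 rad), for 0.2 s.
2. with the arm up, all slates lie flat in the holder, home against the fence (x of slate0 in the frame of holder between 0 and 0.018 m and y of slate0 in the frame of holder between -0.01 and 0.01 m and z of each of slate0, slate1, slate2, slate3, pile0, pile1 in the frame of holder below 0.06 m and angle between each of slate0, slate1, slate2, slate3, pile0, pile1's own z axis and vertical below 0.1 rad and x of slate1 in the frame of holder between 0 and 0.018 m and y of slate1 in the frame of holder between -0.01 and 0.01 m and x of slate2 in the frame of holder between 0 and 0.018 m and y of slate2 in the frame of holder between -0.01 and 0.01 m and x of slate3 in the frame of holder between 0 and 0.018 m and y of slate3 in the frame of holder between -0.01 and 0.01 m and x of pile0 in the frame of holder between 0 and 0.018 m and y of pile0 in the frame of holder between -0.01 and 0.01 m and x of pile1 in the frame of holder between 0 and 0.018 m and y of pile1 in the frame of holder between -0.01 and 0.01 m and value of joint presser above 1.3 rad), for 0.2 s.
At the end, for the whole second after the job is handed in: All slates, the two old ones too, lie flat (0.10 rad) and at rest in the holder, centres 0 to 18 mm along its x (10 is home) and within 10 mm of its middle line; the arm is down (below 0.03 rad), its roller on the top slate (axis less than 19 mm above that slate's underside) (x of slate0 in the frame of holder between 0 and 0.018 m and y of slate0 in the frame of holder between -0.01 and 0.01 m and z of each of slate0, slate1, slate2, slate3, pile0, pile1 in the frame of holder below 0.06 m and angle between each of slate0, slate1, slate2, slate3, pile0, pile1's own z axis and vertical below 0.1 rad and x of slate1 in the frame of holder between 0 and 0.018 m and y of slate1 in the frame of holder between -0.01 and 0.01 m and x of slate2 in the frame of holder between 0 and 0.018 m and y of slate2 in the frame of holder between -0.01 and 0.01 m and x of slate3 in the frame of holder between 0 and 0.018 m and y of slate3 in the frame of holder between -0.01 and 0.01 m and x of pile0 in the frame of holder between 0 and 0.018 m and y of pile0 in the frame of holder between -0.01 and 0.01 m and x of pile1 in the frame of holder between 0 and 0.018 m and y of pile1 in the frame of holder between -0.01 and 0.01 m and value of joint presser below 0.03 rad and (z of roller in the frame of slate0 below 0.019 m or z of roller in the frame of slate1 below 0.019 m or z of roller in the frame of slate2 below 0.019 m or z of roller in the frame of slate3 below 0.019 m or z of roller in the frame of pile1 below 0.019 m) and linear speed of each of slate0, slate1, slate2, slate3 below 0.02 m/s); the robot touches nothing.
It fails at once if the arm is let drop: it falls faster than 4 rad/s (velocity of joint presser below -4 rad/s).
It fails at once if the cloche is shifted by more than 30 mm or tipped (distance of cloche from where it was at the start of the episode above 0.03 m or angle between cloche's own z axis and vertical above 0.3 rad).
It fails at once if the mister is shifted by more than 30 mm or tipped (distance of mister from where it was at the start of the episode above 0.03 m or angle between mister's own z axis and vertical above 0.3 rad).
It fails at once if the pot is shifted by more than 30 mm or tipped (distance of pot from where it was at the start of the episode above 0.03 m or angle between pot's own z axis and vertical above 0.3 rad).
It fails at once if the trowel is shifted by more than 30 mm or tipped (distance of trowel from where it was at the start of the episode above 0.03 m or angle between trowel's own z axis and vertical above 0.3 rad).
Of slate0, slate1, slate2, slate3 only 3 to 4 are there at a start; the rules pass over those that are not, and their reading is None.
At some moment in a run one of slate0, slate1, slate2, slate3 may be knocked a few centimetres aside while the robot is not near it.
It also fails if it takes over 210 s, if anything falls off the work surface, if the arm or the gripper's body presses on something with over 40 N, if the wrist force passes 120 N, or if a joint passes its speed limit or range.

## Working session

There is one attempt and no reset: what is moved stays moved. The work goes in short steps, Python scripts to look and compute and a tool call to move; the robot and the scene stay as the last step left them, time stands still between calls to the robot, and variables do not carry over. Pictures are saved under pics/ and viewed, at most 14 in all, crops included, and the job is handed in when it is done.

Besides the shell and the picture viewer there is one more tool, called after "Emit:" as name(argument=value, ...), one argument or row to a line, values as JSON. play_rows: Moves the arm, as the interface text tells. Its arguments: {"type":"object","properties":{"targets":{"type":"array"},"newtons":{"type":"number"}},"required":["targets"]}

```bash
mkdir -p pics
cat > h.py <<'E'
import numpy as np, cv2
from workcell import sense, camera, close_job, look_for, pinpoint
def save(p,n): cv2.imwrite('pics/'+n+'.png', p['frame'][:,:,::-1])
def T(p,s=None):
    if 'extrinsics' in p: return np.array(p['extrinsics'])
    M=np.eye(4); M[:3,:3]=s['ee_rot']; M[:3,3]=s['tool_pos']; return M@np.array(p['hand_eye'])
def ray(p,uv):
    K=np.array([[p['fx'],0,p['cx']],[0,p['fy'],p['cy']],[0,0,1.]])
    uv=np.array(uv,float).reshape(-1,1,2)
    q=cv2.undistortPoints(uv,K,np.array([p['k1'],0,0,0,0.])).reshape(-1,2)
    return np.c_[q[:,0],-q[:,1],-np.ones(len(q))]
def at_z(p,uv,z,s=None):
    M=T(p,s); d=ray(p,uv)@M[:3,:3].T; o=M[:3,3]
    return o+d*((z-o[2])/d[:,2])[:,None]
def dep(p,uv,s=None):
    uv=np.array(uv,float).reshape(-1,2); r=ray(p,uv); M=T(p,s)
    z=np.array([p['z_map'][int(round(v)),int(round(u))] for u,v in uv])
    return (r*z[:,None])@M[:3,:3].T+M[:3,3]
def cloud(p,s=None):
    v,u=np.mgrid[0:400,0:640]; uv=np.c_[u.ravel(),v.ravel()]
    r=ray(p,uv); z=p['z_map'].ravel(); M=T(p,s)
    P=(r*z[:,None])@M[:3,:3].T+M[:3,3]; P[z==0]=np.nan
    return P.reshape(400,640,3)
E
python3 - <<'E'
from h import *
np.set_printoptions(precision=4,suppress=True)
print(sense())
for c in ('scene','top'):
    p=camera(c); save(p,c+'0')
    print(c,{k:p[k] for k in('fx','cx','cy','k1')},T(p))
    for t in ['holder','pile1','slate0','cloche','mister','pot','trowel','grip']:
        L=look_for(t,p)
        print(t,[(np.round(x['at']),round(x['p'],2),np.round(dep(p,x['at']),3)) for x in L[:6]])
    for t in ['holder','hinge','grip','slate0','home']:
        print('pin',t,[(np.round(x['at'],1),round(x['p'],2),np.round(dep(p,x['at']),3)) for x in pinpoint(t,p)[:5]])
E
```

```text
{'time': 0.0, 'joints': array([-1.342 ,  0.4684, -0.0116,  1.6036,  0.006 ,  1.0714, -0.0563]), 'qd': array([ 0.0006, -0.0001,  0.0011, -0.0001,  0.0003, -0.0011,  0.0013]), 'joint_efforts': array([  0.0016, -52.0572,  -0.0115, -24.3746,  -0.0566,   0.0175,
         0.0002]), 'tool_pos': array([0.1744, 0.6256, 0.2387]), 'ee_rot': array([[-0.9633,  0.2685, -0.0003],
       [ 0.2685,  0.9633, -0.0017],
       [-0.0002, -0.0017, -1.    ]]), 'contact_force': array([-0.2347, -0.5496, -0.5486]), 'torque': array([ 0.0301, -0.0077,  0.048 ]), 'grasp_force': 0.0, 'finger_gap': 0.09177162001767315}
scene {'fx': 391.2921977728919, 'cx': 315.43783060370885, 'cy': 200.6228352862362, 'k1': -0.09212261276949565} [[-0.3785 -0.7557  0.5345  1.2968]
 [ 0.9256 -0.3084  0.2195  0.2649]
 [-0.001   0.5778  0.8162  1.2286]
 [ 0.      0.      0.      1.    ]]
holder [(array([350., 221.]), 0.81, array([[0.574, 0.097, 0.069]]))]
pile1 [(array([352., 210.]), 0.73, array([[0.508, 0.086, 0.045]])), (array([352., 218.]), 0.47, array([[0.553, 0.101, 0.063]]))]
slate0 [(array([398., 239.]), 0.95, array([[0.546, 0.2
[... 2273 characters left out ...]
]]))]
trowel [(array([378., 160.]), 0.6, array([[ 0.706, -0.208,  0.006]]))]
grip [(array([294., 201.]), 0.78, array([[0.542, 0.082, 0.052]])), (array([293., 200.]), 0.2, array([[0.545, 0.085, 0.056]]))]
pin holder [(array([294.4, 206.4]), 0.85, array([[0.526, 0.081, 0.045]]))]
pin hinge [(array([289.1, 189.7]), 0.8, array([[0.586, 0.102, 0.028]]))]
pin grip [(array([258.9, 149. ]), 0.74, array([[0.702, 0.199, 0.121]])), (array([295.6, 225.5]), 0.69, array([[0.458, 0.073, 0.068]]))]
pin slate0 [(array([237.4, 203.9]), 0.9, array([[0.537, 0.283, 0.01 ]])), (array([408.5, 206.3]), 0.89, array([[ 0.539, -0.312,  0.01 ]]))]
pin home [(array([291.7, 204. ]), 0.93, array([[0.534, 0.091, 0.044]]))]
```

View pics/scene0.png

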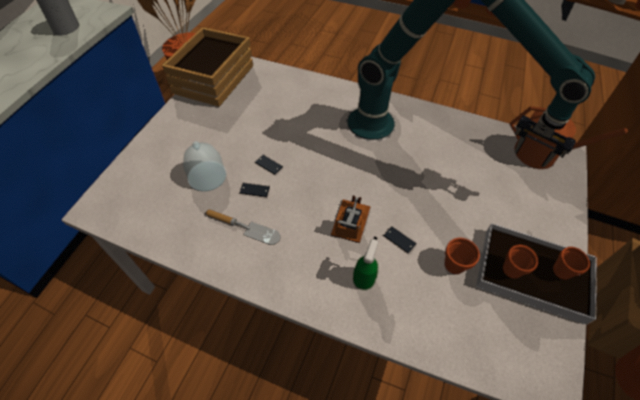

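View pics/top0.png

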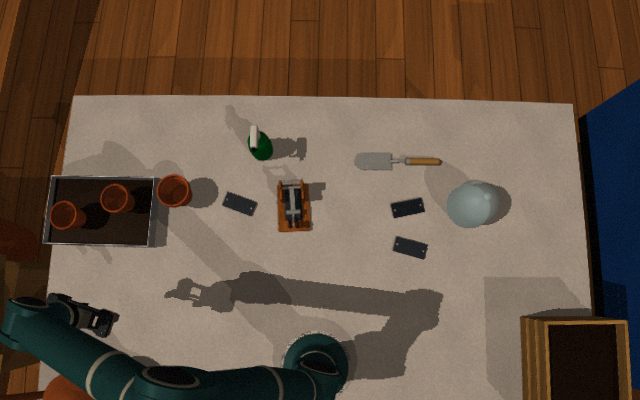

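Three loose slates: top view at about (239,205), (408,207) and (410,248). The holder is at (294,206), the mister at (258,143), and the pot at (173,191). In the scene view the arm is down. Next I measure the yaws from the top view and plan a close look.

```bash
cat >> h.py <<'E'
def go(pos,xdir=None):
    """tool shift (cm) and turn to reach pos with the tool down and tool x along xdir (world yaw); turn first, then shift"""
    s=sense(); R=np.array(s['ee_rot']); 
    z=np.array([0,0,-1.])
    if xdir is None: xdir=np.arctan2(R[1,0],R[0,0])
    x=np.array([np.cos(xdir),np.sin(xdir),0]); Rt=np.c_[x,np.cross(z,x),z]
    rv=cv2.Rodrigues(R.T@Rt)[0].ravel()
    d=np.array(pos)-s['tool_pos']
    print('turn',rv.round(3),'then shift(new axes)',(Rt.T@d*100).round(2),'| shift old axes',(R.T@d*100).round(2))
def slates(p,s=None,show=True):
    """dark plates: rects on bench plane z=.008"""
    hsv=cv2.cvtColor(p['frame'],cv2.COLOR_RGB2HSV); C=cloud(p,s)
    m=((p['frame'].max(2)<75)&(C[...,2]<.03)&(C[...,2]>-.01)).astype(np.uint8)
    m=cv2.morphologyEx(m,cv2.MORPH_OPEN,np.ones((3,3)))
    out=[]
    for c in cv2.findContours(m,cv2.RETR_EXTERNAL,cv2.CHAIN_APPROX_NONE)[0]:
        if len(c)<20: continue
        P=at_z(p,c.reshape(-1,2),.008,s)[:,:2]
        (cx,cy),(a,b),t=cv2.minAreaRect((P*1000).astype(np.float32))
        if a<b: a,b,t=b,a,t+90
        if 85<a<135 and 35<b<75: out.append((round(cx/1000,4),round(cy/1000,4),round((t+90)%180-90,1),round(a),round(b)))
    return out
E
python3 - <<'E'
from h import *
np.set_printoptions(precision=4,suppress=True)
p=camera('top'); print(slates(p)); print(slates(camera('scene')))
w=camera('wrist'); print(w['hand_eye'],w['fx'],w['cx'],w['cy'])
C=cloud(p); g=p['frame'].astype(int)
m=(g[...,0]>g[...,2]*1.8)&(g[...,0]>70)&(abs(C[...,0]-.53)<.15)&(abs(C[...,1]-.09)<.12)
P=C[m&(C[...,2]<.02)][:,:2]; print(len(P),cv2.minAreaRect((P*1000).astype(np.float32)))
go([.42,.08,.36],0); go([.42,.08,.36],np.pi)
E
```

```text
[(0.3977, -0.3152, 75.6, 110, 54), (0.5358, -0.3087, -77.6, 112, 51), (0.5188, 0.0626, 15.6, 126, 38), (0.5388, 0.2768, 70.7, 111, 51)]
[(0.5414, 0.2796, 70.7, 108, 52), (0.5395, -0.3042, -77.7, 108, 51), (0.4015, -0.312, 75.9, 105, 51)]
[[-0.0008  0.9709  0.2396  0.0668]
 [ 1.      0.0006  0.0011  0.0002]
 [ 0.0009  0.2396 -0.9709 -0.1444]
 [ 0.      0.      0.      1.    ]] 341.78054154543213 317.11302175101025 203.00252541703264
492 ((528.7374267578125, 88.21626281738281), (163.8034210205078, 111.18097686767578), 4.336459636688232)
turn [0.   0.   2.87] then shift(new axes) [ 24.54  54.61 -12.04] | shift old axes [-38.31 -46.01 -12.04]
turn [-0.     0.    -0.272] then shift(new axes) [-24.54 -54.61 -12.04] | shift old axes [-38.31 -46.01 -12.04]
```

```bash
python3 -c "
from h import *
go([.44,.085,.33],np.pi+.075)"
```

```text
turn [-0.     0.    -0.347] then shift(new axes) [-22.41 -55.95  -9.04] | shift old axes [-40.1  -44.99  -9.04]
```

Emit:
play_rows(
  targets=[
    {"az": -0.116},
    {"az": -0.116},
    {"az": -0.115},
    {"dx": -1.6, "dy": -4.0, "dz": -0.65},
    {"dx": -1.6, "dy": -4.0, "dz": -0.65},
    {"dx": -1.6, "dy": -4.0, "dz": -0.65},
    {"dx": -1.6, "dy": -4.0, "dz": -0.65},
    {"dx": -1.6, "dy": -4.0, "dz": -0.65},
    {"dx": -1.6, "dy": -4.0, "dz": -0.65},
    {"dx": -1.6, "dy": -4.0, "dz": -0.65},
    {"dx": -1.6, "dy": -4.0, "dz": -0.65},
    {"dx": -1.6, "dy": -4.0, "dz": -0.65},
    {"dx": -1.6, "dy": -4.0, "dz": -0.65},
    {"dx": -1.6, "dy": -4.0, "dz": -0.65},
    {"dx": -1.6, "dy": -4.0, "dz": -0.65},
    {"dx": -1.6, "dy": -4.0, "dz": -0.65},
    {"dx": -1.6, "dy": -4.0, "dz": -0.65},
    {},
  ],
)

```text
invalid input at $.targets[0]: expected keys ax, ay, az, dx, dy, dz, gripper
```

Run:
```python
from h import *
np.set_printoptions(precision=4,suppress=True)
s=sense(); print(s['tool_pos'],s['ee_rot'])
p=camera('wrist'); save(p,'w1')
for t in ['holder','hinge','grip','roller','pile1']:
    print('pin',t,[(np.round(x['at'],1),round(x['p'],2),np.round(dep(p,x['at'],s),3)) for x in pinpoint(t,p)[:3]])
C=cloud(p,s); np.save('C.npy',C)
g=p['frame'].astype(int)
m=(g[...,0]>g[...,2]*1.7)&(g[...,0]>60)&(abs(C[...,0]-.53)<.12)&(abs(C[...,1]-.09)<.09)
for lo,hi in((.004,.016),(.07,.09),(.096,.112)):
    P=C[m&(C[...,2]<hi)&(C[...,2]>lo)]; print(lo,len(P),np.median(P[:,2]),cv2.minAreaRect((P[:,:2]*1000).astype(np.float32)))
```

```text
[0.1746 0.6261 0.2396] [[-0.9633  0.2686  0.    ]
 [ 0.2686  0.9633 -0.    ]
 [-0.     -0.     -1.    ]]
pin holder []
pin hinge []
pin grip []
pin roller []
pin pile1 []
0.004 0 nan ((0.0, 0.0), (0.0, 0.0), 0.0)
0.07 0 nan ((0.0, 0.0), (0.0, 0.0), 0.0)
0.096 0 nan ((0.0, 0.0), (0.0, 0.0), 0.0)
  return _methods._mean(a, axis=axis, dtype=dtype,
  ret = ret.dtype.type(ret / rcount)
```

View pics/w1.png

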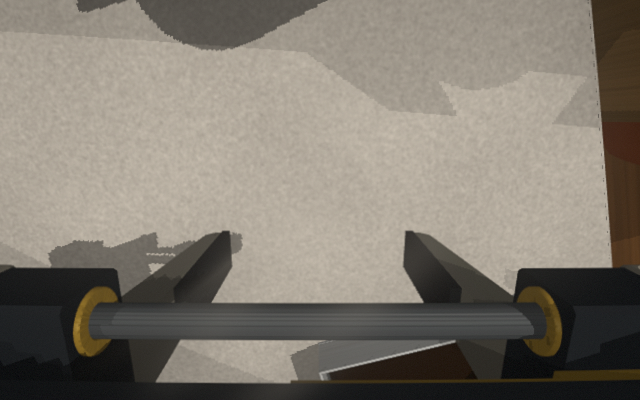

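The move was refused because every key is required. The picture shows only bare bench and the fingertips at (230,235) and (408,235). Image up is tool +x.

```bash
python3 -c "
from h import *
go([.53,.088,.33],np.pi+.075)"
```

```text
turn [-0.     0.    -0.347] then shift(new axes) [-31.42 -56.32  -9.04] | shift old axes [-48.69 -42.29  -9.04]
```

Emit:
play_rows(
  targets=[
    {"ax": 0, "ay": 0, "az": -0.116, "dx": 0, "dy": 0, "dz": 0, "gripper": 1},
    {"ax": 0, "ay": 0, "az": -0.116, "dx": 0, "dy": 0, "dz": 0, "gripper": 1},
    {"ax": 0, "ay": 0, "az": -0.115, "dx": 0, "dy": 0, "dz": 0, "gripper": 1},
    {"ax": 0, "ay": 0, "az": 0, "dx": -2.25, "dy": -4.0, "dz": -0.65, "gripper": 1},
    {"ax": 0, "ay": 0, "az": 0, "dx": -2.25, "dy": -4.0, "dz": -0.65, "gripper": 1},
    {"ax": 0, "ay": 0, "az": 0, "dx": -2.25, "dy": -4.0, "dz": -0.65, "gripper": 1},
    {"ax": 0, "ay": 0, "az": 0, "dx": -2.25, "dy": -4.0, "dz": -0.65, "gripper": 1},
    {"ax": 0, "ay": 0, "az": 0, "dx": -2.25, "dy": -4.0, "dz": -0.65, "gripper": 1},
    {"ax": 0, "ay": 0, "az": 0, "dx": -2.25, "dy": -4.0, "dz": -0.65, "gripper": 1},
    {"ax": 0, "ay": 0, "az": 0, "dx": -2.25, "dy": -4.0, "dz": -0.65, "gripper": 1},
    {"ax": 0, "ay": 0, "az": 0, "dx": -2.25, "dy": -4.0, "dz": -0.65, "gripper": 1},
    {"ax": 0, "ay": 0, "az": 0, "dx": -2.25, "dy": -4.0, "dz": -0.65, "gripper": 1},
    {"ax": 0, "ay": 0, "az": 0, "dx": -2.25, "dy": -4.0, "dz": -0.65, "gripper": 1},
    {"ax": 0, "ay": 0, "az": 0, "dx": -2.25, "dy": -4.0, "dz": -0.65, "gripper": 1},
    {"ax": 0, "ay": 0, "az": 0, "dx": -2.25, "dy": -4.0, "dz": -0.65, "gripper": 1},
    {"ax": 0, "ay": 0, "az": 0, "dx": -2.25, "dy": -4.0, "dz": -0.65, "gripper": 1},
    {"ax": 0, "ay": 0, "az": 0, "dx": 0, "dy": 0, "dz": 0, "gripper": 1},
  ],
)

```text
time: 3.55
tool_pos: [0.5085, 0.1231, 0.3253]
ee_rot: [[-0.998, -0.065, 0.004], [-0.065, 0.998, -0.002], [-0.004, -0.002, -1.0]]
contact_force: [-0.1, 0.5, 0.4]
finger_gap: 0.0922
grasp_force: 0.0
```

```bash
cat > look.py <<'E'
import sys
from h import *
np.set_printoptions(precision=4,suppress=True)
s=sense(); print(s['tool_pos'],np.arctan2(s['ee_rot'][1,0],s['ee_rot'][0,0])%(2*np.pi)-np.pi,s['contact_force'])
p=camera('wrist'); save(p,sys.argv[1])
for t in ['hinge','grip','roller','pile1']:
    print('pin',t,[(np.round(x['at'],1),round(x['p'],2),np.round(dep(p,x['at'],s),3)) for x in pinpoint(t,p)[:3]])
C=cloud(p,s)
g=p['frame'].astype(int)
m=(g[...,0]>g[...,2]*1.7)&(g[...,0]>60)&(abs(C[...,0]-.53)<.12)&(abs(C[...,1]-.09)<.09)
for lo,hi in((.004,.016),(.076,.088),(.098,.11)):
    P=C[m&(C[...,2]<hi)&(C[...,2]>lo)]
    if len(P): print(lo,len(P),np.median(P[:,2]),cv2.minAreaRect((P[:,:2]*1000).astype(np.float32)))
E
python3 look.py w2
```

```text
[0.5085 0.1231 0.3253] 0.06466586204265834 [-0.0736  0.5113  0.3762]
pin hinge [(array([286.5, 236.4]), 0.64, array([[0.585, 0.09 , 0.073]])), (array([287.2, 135.2]), 0.51, array([[0.464, 0.084, 0.056]]))]
pin grip [(array([286.9, 136.6]), 0.83, array([[0.466, 0.084, 0.059]])), (array([  9.5, 168.7]), 0.72, array([[ 0.536, -0.304,  0.007]]))]
pin roller [(array([291.7, 170. ]), 0.64, array([[0.508, 0.09 , 0.042]])), (array([361. , 315.6]), 0.21, array([[0.482, 0.131, 0.405]]))]
pin pile1 [(array([293.9, 190.4]), 0.82, array([[0.441, 0.119, 0.47 ]]))]
0.004 3865 0.009511029481141242 ((528.482666015625, 88.49494934082031), (162.25975036621094, 107.7528305053711), 4.212347030639648)
0.076 400 0.08108161054023982 ((566.6897583007812, 91.95991516113281), (41.545806884765625, 79.775634765625), 3.8288021087646484)
0.098 250 0.10301338188622094 ((591.7838745117188, 94.50537109375), (24.661752700805664, 77.9625244140625), 4.8965840339660645)
```

View pics/w2.png

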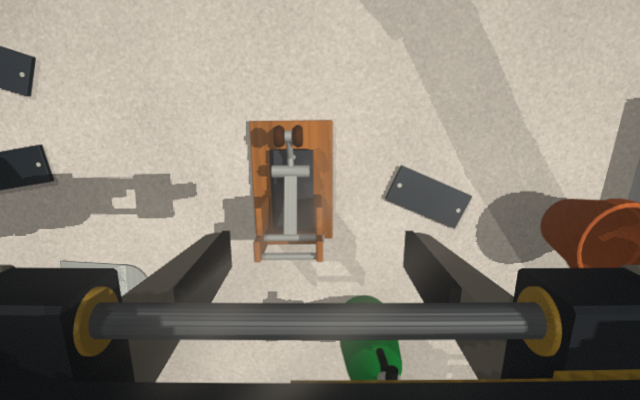

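Holder fit: centre (0.5285, 0.0883), yaw 0.074. The base measures 162x108 and the cheek tops are at 0.081, all as they should be. The grip at pixel (287,136) gives (0.466, 0.084, 0.06), against a predicted (0.465, 0.0836, 0.052). I'll go above it.

```bash
cat >> h.py <<'E'
HO=np.array([.5285,.0883,0]); PSI=.074
def H(x,y,z):
    c,s=np.cos(PSI),np.sin(PSI); return HO+[c*x-s*y,s*x+c*y,z]
def gripat(th): return H(.058-.1234*np.cos(th+.296),0,.070+.1234*np.sin(th+.296))
E
python3 -c "
from h import *
g=gripat(-.44);print(g); go(g+[0,0,.1],np.pi+PSI)"
```

```text
[0.46455269 0.08355924 0.05229175]
turn [ 0.    -0.001  0.004] then shift(new axes) [ 4.33 -4.44 17.15] | shift old axes [ 4.33 -4.44 17.16]
```

Emit:
play_rows(
  targets=[
    {"ax": 0, "ay": 0, "az": 0.004, "dx": 0.72, "dy": -0.74, "dz": 2.4, "gripper": 0.4},
    {"ax": 0, "ay": 0, "az": 0, "dx": 0.72, "dy": -0.74, "dz": 2.4, "gripper": 0.4},
    {"ax": 0, "ay": 0, "az": 0, "dx": 0.72, "dy": -0.74, "dz": 2.4, "gripper": 0.4},
    {"ax": 0, "ay": 0, "az": 0, "dx": 0.72, "dy": -0.74, "dz": 2.4, "gripper": 0.4},
    {"ax": 0, "ay": 0, "az": 0, "dx": 0.72, "dy": -0.74, "dz": 2.4, "gripper": 0.4},
    {"ax": 0, "ay": 0, "az": 0, "dx": 0.72, "dy": -0.74, "dz": 2.4, "gripper": 0.4},
    {"ax": 0, "ay": 0, "az": 0, "dx": 0, "dy": 0, "dz": 2.4, "gripper": 0.4},
    {"ax": 0, "ay": 0, "az": 0, "dx": 0, "dy": 0, "dz": 0, "gripper": 0.4},
    {"ax": 0, "ay": 0, "az": 0, "dx": 0, "dy": 0, "dz": 0, "gripper": 0.4},
  ],
)

```text
time: 4.7
tool_pos: [0.4652, 0.0832, 0.1563]
ee_rot: [[-0.997, -0.073, -0.0], [-0.073, 0.997, 0.0], [0.0, 0.0, -1.0]]
contact_force: [0.8, 0.7, 0.9]
finger_gap: 0.0643
grasp_force: 0.0
```

Run:
```python
from h import *
s=sense(); p=camera('wrist'); save(p,'w3')
print([(np.round(x['at'],1),round(x['p'],2),np.round(dep(p,x['at'],s),3)) for x in pinpoint('grip',p)[:3]])
go(gripat(-.44)+[0,0,.006],np.pi+PSI); print(s['finger_gap'])
```

```text
[(array([321.3, 209.5]), 0.59, array([[0.463, 0.086, 0.058]]))]
turn [ 0.001  0.002 -0.002] then shift(new axes) [0.16 0.06 9.9 ] | shift old axes [0.18 0.05 9.9 ]
0.0643399245821873
```

View pics/w3.png

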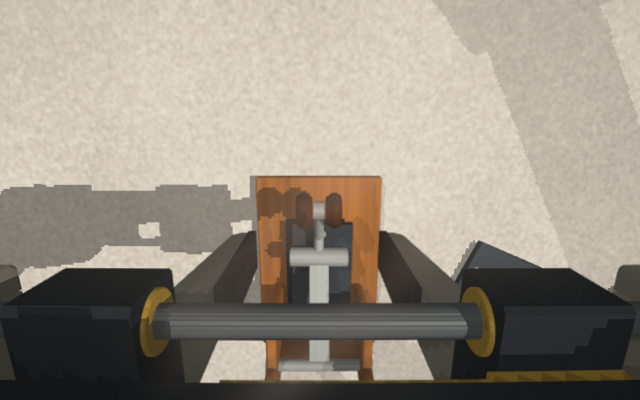

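The grip at (320,210) is centred between the fingers at columns 256 and 381. Going down and closing.

Emit:
play_rows(
  targets=[
    {"ax": 0, "ay": 0, "az": 0, "dx": 0.15, "dy": 0.0, "dz": 2.0, "gripper": 0.4},
    {"ax": 0, "ay": 0, "az": 0, "dx": 0, "dy": 0, "dz": 2.0, "gripper": 0.4},
    {"ax": 0, "ay": 0, "az": 0, "dx": 0, "dy": 0, "dz": 2.0, "gripper": 0.4},
    {"ax": 0, "ay": 0, "az": 0, "dx": 0, "dy": 0, "dz": 2.0, "gripper": 0.4},
    {"ax": 0, "ay": 0, "az": 0, "dx": 0, "dy": 0, "dz": 1.8, "gripper": 0.4},
    {"ax": 0, "ay": 0, "az": 0, "dx": 0, "dy": 0, "dz": 0, "gripper": 0.4},
    {"ax": 0, "ay": 0, "az": 0, "dx": 0, "dy": 0, "dz": 0, "gripper": -0.4},
    {"ax": 0, "ay": 0, "az": 0, "dx": 0, "dy": 0, "dz": 0, "gripper": -0.4},
    {"ax": 0, "ay": 0, "az": 0, "dx": 0, "dy": 0, "dz": 0, "gripper": -0.4},
    {"ax": 0, "ay": 0, "az": 0, "dx": 0, "dy": 0, "dz": 0, "gripper": -0.4},
  ],
  newtons=25,
)

```text
time: 5.8
tool_pos: [0.4644, 0.0836, 0.059]
ee_rot: [[-0.997, -0.071, 0.002], [-0.071, 0.997, 0.002], [-0.002, 0.002, -1.0]]
contact_force: [-1.4, 13.0, 0.1]
finger_gap: 0.0345
grasp_force: 6.3
```

Run:
```python
from h import *
np.set_printoptions(precision=3,suppress=True)
ths=np.linspace(-.44,1.84,39)
G=np.array([[-.1234*np.cos(t+.296),.1234*np.sin(t+.296)] for t in ths])
d=np.diff(G,axis=0)*100
for i,r in enumerate(d): print(i,'dx %.2f dz %.2f'%(-r[0],-r[1]))
```

```text
0 dx 0.08 dz -0.74
1 dx 0.04 dz -0.74
2 dx -0.00 dz -0.74
3 dx -0.05 dz -0.74
4 dx -0.09 dz -0.73
5 dx -0.14 dz -0.73
6 dx -0.18 dz -0.72
7 dx -0.22 dz -0.71
8 dx -0.26 dz -0.69
9 dx -0.31 dz -0.67
10 dx -0.35 dz -0.65
11 dx -0.38 dz -0.63
12 dx -0.42 dz -0.61
13 dx -0.46 dz -0.58
14 dx -0.49 dz -0.55
15 dx -0.52 dz -0.52
16 dx -0.55 dz -0.49
17 dx -0.58 dz -0.46
18 dx -0.61 dz -0.42
19 dx -0.63 dz -0.38
20 dx -0.65 dz -0.34
21 dx -0.67 dz -0.31
22 dx -0.69 dz -0.26
23 dx -0.71 dz -0.22
24 dx -0.72 dz -0.18
25 dx -0.73 dz -0.14
26 dx -0.73 dz -0.09
27 dx -0.74 dz -0.05
28 dx -0.74 dz -0.00
29 dx -0.74 dz 0.04
30 dx -0.74 dz 0.09
31 dx -0.73 dz 0.13
32 dx -0.72 dz 0.17
33 dx -0.71 dz 0.22
34 dx -0.69 dz 0.26
35 dx -0.68 dz 0.30
36 dx -0.66 dz 0.34
37 dx -0.64 dz 0.38
```

Emit:
play_rows(
  targets=[
    {"ax": 0, "ay": 0, "az": 0, "dx": 0, "dy": 0.05, "dz": 0, "gripper": -0.4},
    {"ax": 0, "ay": 0, "az": 0, "dx": 0, "dy": 0, "dz": 0, "gripper": -0.4},
    {"ax": 0, "ay": 0, "az": 0, "dx": 0, "dy": 0, "dz": 0, "gripper": -0.4},
  ],
)

```text
time: 6.1
tool_pos: [0.4644, 0.0841, 0.0589]
ee_rot: [[-0.997, -0.072, 0.002], [-0.072, 0.997, 0.002], [-0.002, 0.002, -1.0]]
contact_force: [-0.5, 5.4, 5.5]
finger_gap: 0.0337
grasp_force: 25.0
```

Emit:
play_rows(
  targets=[
    {"ax": 0, "ay": 0, "az": 0, "dx": 0.08, "dy": 0.03, "dz": -0.74, "gripper": -0.4},
    {"ax": 0, "ay": 0, "az": 0, "dx": 0.04, "dy": 0, "dz": -0.74, "gripper": -0.4},
    {"ax": 0, "ay": 0, "az": 0, "dx": 0, "dy": 0, "dz": -0.74, "gripper": -0.4},
    {"ax": 0, "ay": 0, "az": 0, "dx": -0.05, "dy": 0, "dz": -0.74, "gripper": -0.4},
    {"ax": 0, "ay": 0, "az": 0, "dx": -0.09, "dy": 0, "dz": -0.73, "gripper": -0.4},
    {"ax": 0, "ay": 0, "az": 0, "dx": -0.14, "dy": 0, "dz": -0.73, "gripper": -0.4},
    {"ax": 0, "ay": 0, "az": 0, "dx": -0.18, "dy": 0, "dz": -0.72, "gripper": -0.4},
    {"ax": 0, "ay": 0, "az": 0, "dx": -0.22, "dy": 0, "dz": -0.71, "gripper": -0.4},
    {"ax": 0, "ay": 0, "az": 0, "dx": -0.26, "dy": 0, "dz": -0.69, "gripper": -0.4},
    {"ax": 0, "ay": 0, "az": 0, "dx": -0.31, "dy": 0, "dz": -0.67, "gripper": -0.4},
    {"ax": 0, "ay": 0, "az": 0, "dx": -0.35, "dy": 0, "dz": -0.65, "gripper": -0.4},
    {"ax": 0, "ay": 0, "az": 0, "dx": -0.38, "dy": 0, "dz": -0.63, "gripper": -0.4},
    {"ax": 0, "ay": 0, "az": 0, "dx": -0.42, "dy": 0, "dz": -0.61, "gripper": -0.4},
  ],
)

```text
time: 7.4
tool_pos: [0.4868, 0.0858, 0.1493]
ee_rot: [[-0.997, -0.072, 0.001], [-0.072, 0.997, 0.002], [-0.001, 0.001, -1.0]]
contact_force: [2.7, 5.0, -3.8]
finger_gap: 0.0338
grasp_force: 25.0
```

```bash
cat >> h.py <<'E'
def ang():
    """arm angle from tool (grasp point on the grip)"""
    t=np.array(sense()['tool_pos'])-[0,0,.006]-H(.058,0,.07); x=t[0]*np.cos(PSI)+t[1]*np.sin(PSI)
    y=-t[0]*np.sin(PSI)+t[1]*np.cos(PSI)
    print('theta %.3f radius %.4f y %.4f'%(np.arctan2(t[2],-x)-.296,np.hypot(x,t[2]),y))
E
python3 -c "
from h import *
ang(); print(sense()['contact_force'],sense()['finger_gap'])"
```

```text
theta 0.338 radius 0.1238 y 0.0006
[ 2.71737082  4.99593126 -3.77831583] 0.033777285432327
```

Tracking well. Continuing the arc.

Emit:
play_rows(
  targets=[
    {"ax": 0, "ay": 0, "az": 0, "dx": -0.46, "dy": 0, "dz": -0.58, "gripper": -0.4},
    {"ax": 0, "ay": 0, "az": 0, "dx": -0.49, "dy": 0, "dz": -0.55, "gripper": -0.4},
    {"ax": 0, "ay": 0, "az": 0, "dx": -0.52, "dy": 0, "dz": -0.52, "gripper": -0.4},
    {"ax": 0, "ay": 0, "az": 0, "dx": -0.55, "dy": 0, "dz": -0.49, "gripper": -0.4},
    {"ax": 0, "ay": 0, "az": 0, "dx": -0.58, "dy": 0, "dz": -0.46, "gripper": -0.4},
    {"ax": 0, "ay": 0, "az": 0, "dx": -0.61, "dy": 0, "dz": -0.42, "gripper": -0.4},
    {"ax": 0, "ay": 0, "az": 0, "dx": -0.63, "dy": 0, "dz": -0.38, "gripper": -0.4},
    {"ax": 0, "ay": 0, "az": 0, "dx": -0.65, "dy": 0, "dz": -0.34, "gripper": -0.4},
    {"ax": 0, "ay": 0, "az": 0, "dx": -0.67, "dy": 0, "dz": -0.31, "gripper": -0.4},
    {"ax": 0, "ay": 0, "az": 0, "dx": -0.69, "dy": 0, "dz": -0.26, "gripper": -0.4},
    {"ax": 0, "ay": 0, "az": 0, "dx": -0.71, "dy": 0, "dz": -0.22, "gripper": -0.4},
    {"ax": 0, "ay": 0, "az": 0, "dx": -0.72, "dy": 0, "dz": -0.18, "gripper": -0.4},
    {"ax": 0, "ay": 0, "az": 0, "dx": -0.73, "dy": 0, "dz": -0.14, "gripper": -0.4},
    {"ax": 0, "ay": 0, "az": 0, "dx": -0.73, "dy": 0, "dz": -0.09, "gripper": -0.4},
    {"ax": 0, "ay": 0, "az": 0, "dx": -0.74, "dy": 0, "dz": -0.05, "gripper": -0.4},
  ],
)

```text
time: 8.9
tool_pos: [0.5814, 0.0929, 0.1997]
ee_rot: [[-0.997, -0.072, 0.001], [-0.072, 0.997, 0.002], [-0.001, 0.002, -1.0]]
contact_force: [-0.8, 5.2, 3.1]
finger_gap: 0.0343
grasp_force: 25.0
```

```bash
python3 -c "
from h import *
ang(); print(sense()['contact_force'],sense()['finger_gap'])"
```

```text
theta 1.236 radius 0.1238 y 0.0007
[-0.75668499  5.20293063  3.14367023] 0.034301144226793805
```

Emit:
play_rows(
  targets=[
    {"ax": 0, "ay": 0, "az": 0, "dx": -0.74, "dy": 0, "dz": 0, "gripper": -0.4},
    {"ax": 0, "ay": 0, "az": 0, "dx": -0.74, "dy": 0, "dz": 0.04, "gripper": -0.4},
    {"ax": 0, "ay": 0, "az": 0, "dx": -0.74, "dy": 0, "dz": 0.09, "gripper": -0.4},
    {"ax": 0, "ay": 0, "az": 0, "dx": -0.73, "dy": 0, "dz": 0.13, "gripper": -0.4},
    {"ax": 0, "ay": 0, "az": 0, "dx": -0.72, "dy": 0, "dz": 0.17, "gripper": -0.4},
    {"ax": 0, "ay": 0, "az": 0, "dx": -0.71, "dy": 0, "dz": 0.22, "gripper": -0.4},
    {"ax": 0, "ay": 0, "az": 0, "dx": -0.69, "dy": 0, "dz": 0.26, "gripper": -0.4},
    {"ax": 0, "ay": 0, "az": 0, "dx": -0.68, "dy": 0, "dz": 0.3, "gripper": -0.4},
    {"ax": 0, "ay": 0, "az": 0, "dx": -0.66, "dy": 0, "dz": 0.34, "gripper": -0.4},
    {"ax": 0, "ay": 0, "az": 0, "dx": 0, "dy": 0, "dz": 0, "gripper": -0.4},
  ],
)

```text
time: 9.9
tool_pos: [0.6467, 0.0978, 0.1839]
ee_rot: [[-0.997, -0.072, 0.003], [-0.072, 0.997, 0.002], [-0.003, 0.002, -1.0]]
contact_force: [1.9, 5.1, 2.8]
finger_gap: 0.0335
grasp_force: 25.0
```

```bash
python3 -c "
from h import *
ang(); print(sense()['contact_force'],sense()['finger_gap'])
p=camera('top')
print(slates(p)); print([(x['p'],dep(p,x['at'])) for t in ('mister',) for x in look_for(t,p)+pinpoint(t,p)])
C=cloud(p); g=p['frame'].astype(int); m=(g[...,1]>g[...,0]*1.6)&(g[...,1]>50)&(abs(C[...,0]-.72)<.1)&(abs(C[...,1]-.2)<.1); P=C[m]; print(P.min(0),P.max(0))
"
```

```text
theta 1.786 radius 0.1237 y 0.0007
[1.94598283 5.07528769 2.81016438] 0.033505351042470134
[(0.3973, -0.3147, 74.9, 109, 52), (0.5373, -0.3078, -77.6, 110, 55), (0.5401, 0.2811, 70.7, 102, 51), (0.7008, -0.2091, -88.8, 132, 59)]
[(0.43, array([[0.74654956, 0.23303779, 0.1189891 ]])), (0.65, array([[0.55017358, 0.11775986, 0.58756327]]))]
[0.62032588 0.10052059 0.06896243] [0.74686162 0.23958987 0.5519639 ]
```

Emit:
play_rows(
  targets=[
    {"ax": 0, "ay": 0, "az": 0, "dx": 0, "dy": 0, "dz": 0, "gripper": 0.2},
    {"ax": 0, "ay": 0, "az": 0, "dx": 0, "dy": 0, "dz": 0, "gripper": 0.2},
    {"ax": 0, "ay": 0, "az": 0, "dx": 0, "dy": 0, "dz": 0, "gripper": 0.2},
    {"ax": 0, "ay": 0, "az": 0, "dx": 0, "dy": 0, "dz": -1, "gripper": 0.2},
    {"ax": 0, "ay": 0, "az": 0, "dx": 0, "dy": 0, "dz": -2, "gripper": 0.2},
    {"ax": 0, "ay": 0, "az": 0, "dx": 0, "dy": 0, "dz": -3, "gripper": 0.2},
    {"ax": 0, "ay": 0, "az": 0, "dx": 0, "dy": 0, "dz": -3, "gripper": 0.2},
    {"ax": 0, "ay": 0, "az": 0, "dx": 0, "dy": 0, "dz": -3, "gripper": 0.2},
    {"ax": 0, "ay": 0, "az": 0, "dx": 0, "dy": 0, "dz": 0, "gripper": 1},
  ],
)

```text
time: 10.95
tool_pos: [0.6472, 0.0955, 0.3093]
ee_rot: [[-0.997, -0.07, 0.009], [-0.07, 0.998, 0.002], [-0.009, 0.001, -1.0]]
contact_force: [0.4, 0.2, -0.1]
finger_gap: 0.0608
grasp_force: 0.0
```

Run:
```python
from h import *
p=camera('scene'); 
cv2.imwrite('pics/s2.png',cv2.resize(p['frame'][150:300,280:480,::-1],(800,600)))
yaw=np.radians(250.7); c=np.array([.5405,.280]); g=c+.027*np.array([np.cos(yaw),np.sin(yaw)])
go([*g,.16],yaw)
```

```text
turn [-0.002  0.005 -1.163] then shift(new axes) [-11.23  16.07  14.66] | shift old axes [10.38 16.67 14.62]
```

View pics/s2.png

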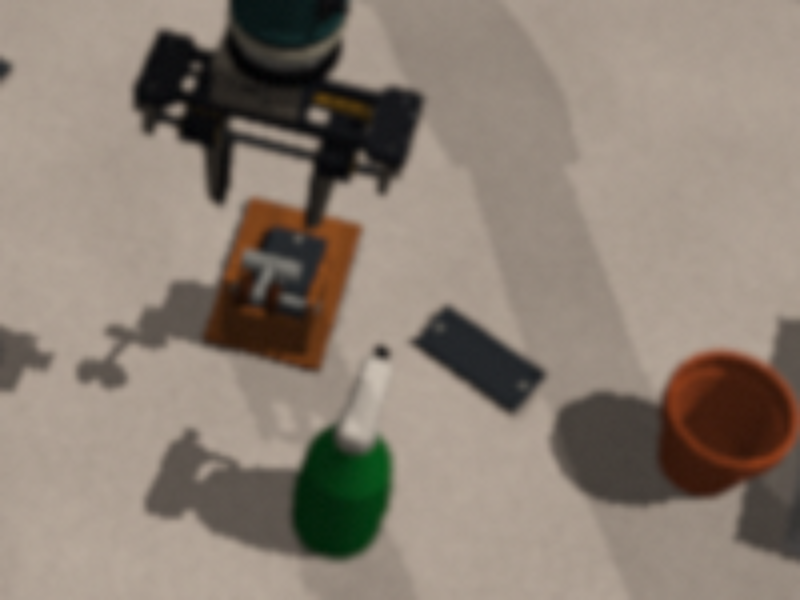

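The arm lies back on its stop, with the roller at crop (270,270) behind the fence. The gripper is clear and slate A lies at crop (480,360). Going above it.

Emit:
play_rows(
  targets=[
    {"ax": 0, "ay": 0, "az": 0, "dx": 2.0, "dy": 3.3, "dz": 0, "gripper": 1},
    {"ax": 0, "ay": 0, "az": 0, "dx": 2.1, "dy": 3.3, "dz": 0, "gripper": 1},
    {"ax": 0, "ay": 0, "az": 0, "dx": 2.1, "dy": 3.3, "dz": 0, "gripper": 1},
    {"ax": 0, "ay": 0, "az": 0, "dx": 2.1, "dy": 3.4, "dz": 0, "gripper": 1},
    {"ax": 0, "ay": 0, "az": 0, "dx": 2.1, "dy": 3.4, "dz": 0, "gripper": 1},
    {"ax": 0, "ay": 0, "az": -0.145, "dx": 0, "dy": 0, "dz": 1.8, "gripper": 1},
    {"ax": 0, "ay": 0, "az": -0.145, "dx": 0, "dy": 0, "dz": 1.8, "gripper": 1},
    {"ax": 0, "ay": 0, "az": -0.145, "dx": 0, "dy": 0, "dz": 1.8, "gripper": 1},
    {"ax": 0, "ay": 0, "az": -0.145, "dx": 0, "dy": 0, "dz": 1.8, "gripper": 1},
    {"ax": 0, "ay": 0, "az": -0.145, "dx": 0, "dy": 0, "dz": 1.8, "gripper": 1},
    {"ax": 0, "ay": 0, "az": -0.145, "dx": 0, "dy": 0, "dz": 1.8, "gripper": 1},
    {"ax": 0, "ay": 0, "az": -0.145, "dx": 0, "dy": 0, "dz": 1.8, "gripper": 1},
    {"ax": 0, "ay": 0, "az": -0.145, "dx": 0, "dy": 0, "dz": 1.8, "gripper": 1},
    {"ax": 0, "ay": 0, "az": 0, "dx": 0, "dy": 0, "dz": 0, "gripper": 1},
    {"ax": 0, "ay": 0, "az": 0, "dx": 0, "dy": 0, "dz": 0, "gripper": 1},
  ],
)

```text
time: 12.5
tool_pos: [0.5291, 0.2544, 0.159]
ee_rot: [[-0.337, -0.942, -0.001], [-0.942, 0.337, -0.001], [0.001, 0.001, -1.0]]
contact_force: [-0.0, -1.1, -0.2]
finger_gap: 0.0921
grasp_force: 0.0
```

```bash
cat > pick.py <<'E'
import sys
from h import *
s=sense(); p=camera('wrist'); save(p,sys.argv[1]); L=slates(p,s); t=slates(camera('top')); print(s['tool_pos'],'wrist',L,'top',t)
yaw0=np.arctan2(s['ee_rot'][1,0],s['ee_rot'][0,0])
for c in L+t:
    y=np.radians(c[2]); y+=np.pi*round((yaw0-y)/np.pi)
    g=np.array(c[:2])+.027*np.array([np.cos(y),np.sin(y)]); print(c[:2],end=' '); go([*g,.0275],y)
E
python3 pick.py w4
```

```text
[0.52911281 0.25442235 0.15902395] wrist [(0.5473, 0.1002, -20.1, 130, 38)] top [(0.3986, -0.3148, 75.3, 110, 55), (0.5346, -0.3065, -77.6, 114, 51)]
(0.5473, 0.1002) turn [-1.000e-03 -0.000e+00 -1.562e+00] then shift(new axes) [ 9.66 13.94 13.27] | shift old axes [14.03 -9.53 13.27]
(0.3986, -0.3148) turn [-0.001  0.001 -0.086] then shift(new axes) [61.15 -1.76 13.27] | shift old axes [60.78 -6.98 13.24]
(0.5346, -0.3065) turn [-0.001  0.    -0.559] then shift(new axes) [57.65 11.59 13.27] | shift old axes [ 55.04 -20.71  13.25]
```

View pics/w4.png

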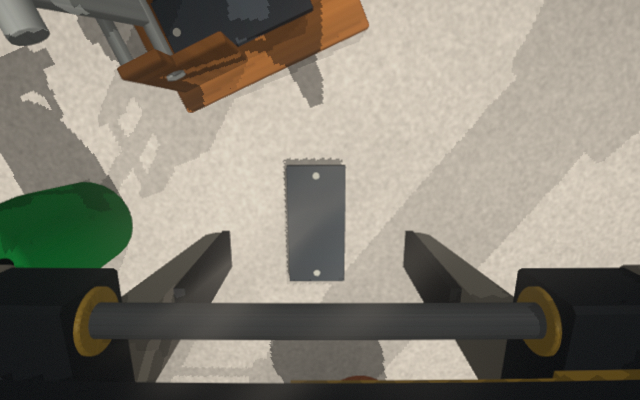

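The slate is at columns 286–345, rows 165–280, centred and parallel to the tool but lighter than my threshold. I'll use its corners.

```bash
sed -i "s/(p\['frame'\].max(2)<75)&(C/(p['frame'].max(2)<(75 if s is None else 120))\&(C[...,2]>(.0035 if s is not None else -1))\&(C/" h.py
python3 - <<'E'
from h import *
s=sense(); p=camera('wrist'); print(slates(p,s))
P=at_z(p,[(286,165),(345,165),(345,280),(288,280)],.008,s); print(P,P.mean(0)); P=P[:,:2]
y=np.arctan2(*(P[0]+P[1]-P[2]-P[3])[::-1]); print(np.degrees(y))
g=P.mean(0)+.027*np.array([np.cos(y),np.sin(y)]); go([*g,.0275],y)
C=cloud(p,s); print(dep(p,[(316,220),(316,200),(370,220)],s))
E
```

```text
[(0.5391, 0.2786, 70.6, 108, 51)]
[[0.5463821  0.21964212 0.008     ]
 [0.49802545 0.23690344 0.008     ]
 [0.53271658 0.3403995  0.008     ]
 [0.58357889 0.32228592 0.008     ]] [0.54017575 0.27980774 0.008     ]
-109.2253839922111
turn [-0.001  0.001 -0.006] then shift(new axes) [ 0.04 -0.16 13.29] | shift old axes [ 0.05 -0.14 13.29]
[[ 0.53869562  0.27562121  0.00717304]
 [ 0.53245672  0.25819026  0.00662153]
 [ 0.49212999  0.29487514 -0.0011464 ]]
```

Emit:
play_rows(
  targets=[
    {"ax": 0, "ay": 0, "az": 0, "dx": 0, "dy": -0.1, "dz": 2.5, "gripper": 1},
    {"ax": 0, "ay": 0, "az": 0, "dx": 0, "dy": 0, "dz": 2.5, "gripper": 1},
    {"ax": 0, "ay": 0, "az": 0, "dx": 0, "dy": 0, "dz": 2.5, "gripper": 1},
    {"ax": 0, "ay": 0, "az": 0, "dx": 0, "dy": 0, "dz": 2.5, "gripper": 1},
    {"ax": 0, "ay": 0, "az": 0, "dx": 0, "dy": 0, "dz": 2.0, "gripper": 1},
    {"ax": 0, "ay": 0, "az": 0, "dx": 0, "dy": 0, "dz": 1.2, "gripper": 1},
    {"ax": 0, "ay": 0, "az": 0, "dx": 0, "dy": 0, "dz": 0, "gripper": 1},
    {"ax": 0, "ay": 0, "az": 0, "dx": 0, "dy": 0, "dz": 0, "gripper": 0},
    {"ax": 0, "ay": 0, "az": 0, "dx": 0, "dy": 0, "dz": 0, "gripper": 0},
    {"ax": 0, "ay": 0, "az": 0, "dx": 0, "dy": 0, "dz": 0, "gripper": 0},
    {"ax": 0, "ay": 0, "az": 0, "dx": 0, "dy": 0, "dz": 0, "gripper": 0},
    {"ax": 0, "ay": 0, "az": 0, "dx": 0, "dy": 0, "dz": 0, "gripper": 0},
  ],
  newtons=30,
)

```text
time: 13.85
tool_pos: [0.5305, 0.2547, 0.0279]
ee_rot: [[-0.333, -0.943, 0.001], [-0.943, 0.333, 0.0], [-0.0, -0.0, -1.0]]
contact_force: [-0.4, 0.2, -0.4]
finger_gap: 0.054
grasp_force: 0.0
```

Emit:
play_rows(
  targets=[
    {"ax": 0, "ay": 0, "az": 0, "dx": 0, "dy": 0, "dz": 0, "gripper": 0},
    {"ax": 0, "ay": 0, "az": 0, "dx": 0, "dy": 0, "dz": 0, "gripper": 0},
    {"ax": 0, "ay": 0, "az": 0, "dx": 0, "dy": 0, "dz": 0, "gripper": 0},
    {"ax": 0, "ay": 0, "az": 0, "dx": 0, "dy": 0, "dz": -0.5, "gripper": 0},
    {"ax": 0, "ay": 0, "az": 0, "dx": 0, "dy": 0, "dz": -1.5, "gripper": 0},
    {"ax": 0, "ay": 0, "az": 0, "dx": 0, "dy": 0, "dz": -2.5, "gripper": 0},
    {"ax": 0, "ay": 0, "az": 0, "dx": 0, "dy": 0, "dz": -2.5, "gripper": 0},
    {"ax": 0, "ay": 0, "az": 0, "dx": 0, "dy": 0, "dz": -2.5, "gripper": 0},
    {"ax": 0, "ay": 0, "az": 0, "dx": 0, "dy": 0, "dz": -1.5, "gripper": 0},
    {"ax": 0, "ay": 0, "az": 0, "dx": 0, "dy": 0, "dz": 0, "gripper": 0},
  ],
)

```text
time: 14.85
tool_pos: [0.5317, 0.2553, 0.1402]
ee_rot: [[-0.333, -0.943, 0.004], [-0.943, 0.333, 0.002], [-0.004, -0.003, -1.0]]
contact_force: [-0.8, 0.6, -2.3]
finger_gap: 0.0519
grasp_force: 30.0
```

```bash
cat >> h.py <<'E'
def place(x,zb,y=.0007): go(H(x-.027,y,zb+.028),np.pi+PSI)
E
python3 -c "
from h import *
place(-.06,.09);print(sense()['finger_gap'],sense()['grasp_force'])"
```

```text
turn [-1.000e-03  5.000e-03  1.157e+00] then shift(new axes) [ 10.26 -16.56   2.22] | shift old axes [19.3   2.74  2.14]
0.0518845922186567 29.996865391731262
```

Emit:
play_rows(
  targets=[
    {"ax": 0, "ay": 0, "az": 0.145, "dx": 0, "dy": 0, "dz": 0, "gripper": 0},
    {"ax": 0, "ay": 0, "az": 0.145, "dx": 0, "dy": 0, "dz": 0, "gripper": 0},
    {"ax": 0, "ay": 0, "az": 0.145, "dx": 0, "dy": 0, "dz": 0, "gripper": 0},
    {"ax": 0, "ay": 0, "az": 0.145, "dx": 0, "dy": 0, "dz": 0, "gripper": 0},
    {"ax": 0, "ay": 0, "az": 0.145, "dx": 0, "dy": 0, "dz": 0, "gripper": 0},
    {"ax": 0, "ay": 0, "az": 0.144, "dx": 0, "dy": 0, "dz": 0, "gripper": 0},
    {"ax": 0, "ay": 0, "az": 0.144, "dx": 0, "dy": 0, "dz": 0, "gripper": 0},
    {"ax": 0, "ay": 0, "az": 0.144, "dx": 0, "dy": 0, "dz": 0, "gripper": 0},
    {"ax": 0, "ay": 0, "az": 0, "dx": 1.7, "dy": -2.76, "dz": 0, "gripper": 0},
    {"ax": 0, "ay": 0, "az": 0, "dx": 1.7, "dy": -2.76, "dz": 0, "gripper": 0},
    {"ax": 0, "ay": 0, "az": 0, "dx": 1.7, "dy": -2.76, "dz": 0, "gripper": 0},
    {"ax": 0, "ay": 0, "az": 0, "dx": 1.7, "dy": -2.76, "dz": 0, "gripper": 0},
    {"ax": 0, "ay": 0, "az": 0, "dx": 1.7, "dy": -2.76, "dz": 0, "gripper": 0},
    {"ax": 0, "ay": 0, "az": 0, "dx": 1.7, "dy": -2.76, "dz": 0, "gripper": 0},
    {"ax": 0, "ay": 0, "az": 0, "dx": 0, "dy": 0, "dz": 0, "gripper": 0},
    {"ax": 0, "ay": 0, "az": 0, "dx": 0, "dy": 0, "dz": 0, "gripper": 0},
  ],
)

```text
time: 16.45
tool_pos: [0.4405, 0.0815, 0.137]
ee_rot: [[-0.997, -0.073, -0.001], [-0.073, 0.997, -0.0], [0.001, -0.0, -1.0]]
contact_force: [0.8, 0.8, -1.5]
finger_gap: 0.0514
grasp_force: 30.0
```

Run:
```python
from h import *
s=sense(); p=camera('wrist'); save(p,'w5'); place(-.06,.030)
```

```text
turn [ 0. -0.  0.] then shift(new axes) [-0.07  0.02  7.92] | shift old axes [-0.07  0.02  7.92]
```

View pics/w5.png

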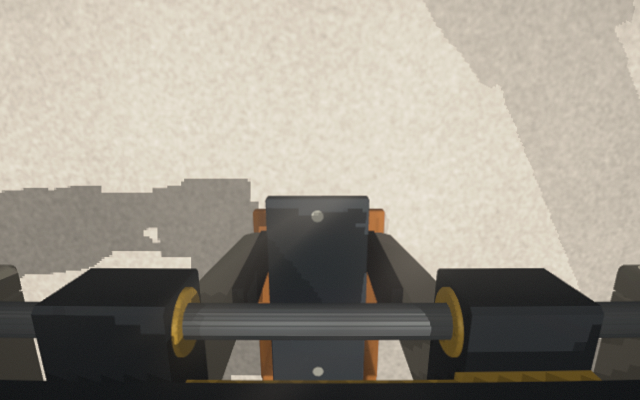

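The slate is held straight at columns 267–369, over the board at columns 255–385. Lowering, then sliding in.

Emit:
play_rows(
  targets=[
    {"ax": 0, "ay": 0, "az": 0, "dx": 0, "dy": 0, "dz": 2.0, "gripper": 0},
    {"ax": 0, "ay": 0, "az": 0, "dx": 0, "dy": 0, "dz": 2.0, "gripper": 0},
    {"ax": 0, "ay": 0, "az": 0, "dx": 0, "dy": 0, "dz": 2.0, "gripper": 0},
    {"ax": 0, "ay": 0, "az": 0, "dx": 0, "dy": 0, "dz": 1.7, "gripper": 0},
    {"ax": 0, "ay": 0, "az": 0, "dx": 0, "dy": 0, "dz": 0, "gripper": 0},
    {"ax": 0, "ay": 0, "az": 0, "dx": -1.5, "dy": 0, "dz": 0, "gripper": 0},
    {"ax": 0, "ay": 0, "az": 0, "dx": -1.5, "dy": 0, "dz": 0, "gripper": 0},
    {"ax": 0, "ay": 0, "az": 0, "dx": -1.5, "dy": 0, "dz": 0, "gripper": 0},
    {"ax": 0, "ay": 0, "az": 0, "dx": -1.0, "dy": 0, "dz": 0, "gripper": 0},
    {"ax": 0, "ay": 0, "az": 0, "dx": -0.7, "dy": 0, "dz": 0, "gripper": 0},
    {"ax": 0, "ay": 0, "az": 0, "dx": -0.4, "dy": 0, "dz": 0, "gripper": 0},
    {"ax": 0, "ay": 0, "az": 0, "dx": 0, "dy": 0, "dz": 0, "gripper": 0},
  ],
)

```text
time: 17.7
tool_pos: [0.5069, 0.087, 0.0606]
ee_rot: [[-0.997, -0.074, 0.0], [-0.074, 0.997, 0.0], [-0.0, 0.0, -1.0]]
contact_force: [-0.1, -0.3, -2.0]
finger_gap: 0.0515
grasp_force: 30.0
```

```bash
python3 -c "
from h import *
place(.010,.027)"
```

```text
turn [0. 0. 0.] then shift(new axes) [-0.46  0.04  0.56] | shift old axes [-0.46  0.04  0.56]
```

Emit:
play_rows(
  targets=[
    {"ax": 0, "ay": 0, "az": 0, "dx": -0.2, "dy": 0.04, "dz": 0.2, "gripper": 0},
    {"ax": 0, "ay": 0, "az": 0, "dx": -0.2, "dy": 0, "dz": 0.2, "gripper": 0},
    {"ax": 0, "ay": 0, "az": 0, "dx": -0.1, "dy": 0, "dz": 0.1, "gripper": 0},
    {"ax": 0, "ay": 0, "az": 0, "dx": 0, "dy": 0, "dz": 0, "gripper": 0},
    {"ax": 0, "ay": 0, "az": 0, "dx": 0, "dy": 0, "dz": 0, "gripper": 0},
  ],
)

```text
time: 18.2
tool_pos: [0.5116, 0.0876, 0.0554]
ee_rot: [[-0.997, -0.074, -0.0], [-0.074, 0.997, -0.0], [0.0, 0.0, -1.0]]
contact_force: [-0.0, 0.3, -0.5]
finger_gap: 0.0512
grasp_force: 30.0
```

Emit:
play_rows(
  targets=[
    {"ax": 0, "ay": 0, "az": 0, "dx": 0, "dy": 0, "dz": 0, "gripper": 0.5},
    {"ax": 0, "ay": 0, "az": 0, "dx": 0, "dy": 0, "dz": 0, "gripper": 0.5},
    {"ax": 0, "ay": 0, "az": 0, "dx": 0, "dy": 0, "dz": 0, "gripper": 0.5},
    {"ax": 0, "ay": 0, "az": 0, "dx": 0, "dy": 0, "dz": -1, "gripper": 0.5},
    {"ax": 0, "ay": 0, "az": 0, "dx": 0, "dy": 0, "dz": -2.5, "gripper": 0.5},
    {"ax": 0, "ay": 0, "az": 0, "dx": 0, "dy": 0, "dz": -3, "gripper": 0.5},
    {"ax": 0, "ay": 0, "az": 0, "dx": 0, "dy": 0, "dz": -4, "gripper": 0.5},
    {"ax": 0, "ay": 0, "az": 0, "dx": 0, "dy": 0, "dz": -4, "gripper": 1},
    {"ax": 0, "ay": 0, "az": 0, "dx": 0, "dy": 0, "dz": 0, "gripper": 1},
  ],
)

```text
time: 19.1
tool_pos: [0.515, 0.088, 0.2064]
ee_rot: [[-0.997, -0.074, 0.01], [-0.074, 0.997, 0.003], [-0.011, 0.003, -1.0]]
contact_force: [-0.1, 0.4, -0.1]
finger_gap: 0.0828
grasp_force: 0.0
```

```bash
cat > hold.py <<'E'
import sys
from h import *
s=sense(); print(s['tool_pos'],s['joints'].round(2))
p=camera('wrist'); save(p,sys.argv[1]); C=cloud(p,s)
c,k=np.cos(PSI),np.sin(PSI); D=C-HO; X=c*D[...,0]+k*D[...,1]; Y=-k*D[...,0]+c*D[...,1]; Z=C[...,2]
g=p['frame'].astype(int); m=(abs(Y)<.045)&(X>-.07)&(X<.016)&(Z>.018)&(Z<.08)&(g[...,0]<g[...,2]*1.5)
if m.any():
    print('n',m.sum(),'topz',np.percentile(Z[m],[5,50,95]).round(4),'x0',np.percentile(X[m],1).round(4),'y',np.percentile(Y[m],[1,99]).round(4))
E
python3 hold.py w6; python3 -c "
from h import *
print(slates(camera('top')))
yaw=np.radians(282.4-180); c=np.array([.5365,-.3075]); go([*(c+.027*np.array([np.cos(yaw),np.sin(yaw)])),.2],yaw)"
```

```text
[0.51500949 0.08804279 0.20641749] [-0.51  0.29  0.33  1.97 -0.12  0.89  1.53]
n 3604 topz [0.0319 0.0334 0.0346] x0 -0.0449 y [-0.0251  0.0284]
[(0.2547, -0.5991, -2.6, 92, 66), (0.3975, -0.3148, 74.9, 109, 52), (0.5374, -0.3057, -78.7, 114, 56)]
turn [3.000e-03 1.000e-03 1.429e+00] then shift(new axes) [-36.43  -6.1    0.19] | shift old axes [  0.88 -36.93   0.15]
```

View pics/w6.png

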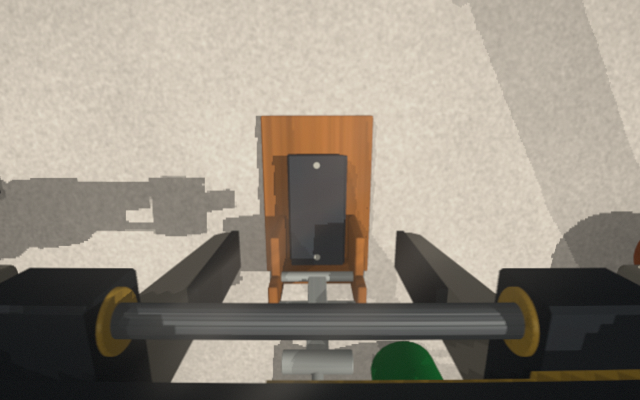

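The slate lies home: front edge at -44.9 mm, top at about 33 mm, centred within 2 mm. Next is slate B at (0.537, -0.307).

Emit:
play_rows(
  targets=[
    {"ax": 0, "ay": 0, "az": 0, "dx": 0.1, "dy": -3.7, "dz": 0, "gripper": 1},
    {"ax": 0, "ay": 0, "az": 0, "dx": 0.1, "dy": -3.7, "dz": 0, "gripper": 1},
    {"ax": 0, "ay": 0, "az": 0, "dx": 0.1, "dy": -3.7, "dz": 0, "gripper": 1},
    {"ax": 0, "ay": 0, "az": 0, "dx": 0.1, "dy": -3.7, "dz": 0, "gripper": 1},
    {"ax": 0, "ay": 0, "az": 0, "dx": 0.1, "dy": -3.7, "dz": 0, "gripper": 1},
    {"ax": 0, "ay": 0, "az": 0, "dx": 0.1, "dy": -3.7, "dz": 0, "gripper": 1},
    {"ax": 0, "ay": 0, "az": 0, "dx": 0.1, "dy": -3.7, "dz": 0, "gripper": 1},
    {"ax": 0, "ay": 0, "az": 0, "dx": 0.1, "dy": -3.7, "dz": 0, "gripper": 1},
    {"ax": 0, "ay": 0, "az": 0, "dx": 0.1, "dy": -3.7, "dz": 0, "gripper": 1},
    {"ax": 0, "ay": 0, "az": 0, "dx": 0, "dy": -3.7, "dz": 0, "gripper": 1},
    {"ax": 0, "ay": 0, "az": 0.145, "dx": 0, "dy": 0, "dz": 0, "gripper": 1},
    {"ax": 0, "ay": 0, "az": 0.145, "dx": 0, "dy": 0, "dz": 0, "gripper": 1},
    {"ax": 0, "ay": 0, "az": 0.145, "dx": 0, "dy": 0, "dz": 0, "gripper": 1},
    {"ax": 0, "ay": 0, "az": 0.145, "dx": 0, "dy": 0, "dz": 0, "gripper": 1},
    {"ax": 0, "ay": 0, "az": 0.145, "dx": 0, "dy": 0, "dz": 0, "gripper": 1},
    {"ax": 0, "ay": 0, "az": 0.145, "dx": 0, "dy": 0, "dz": 0, "gripper": 1},
    {"ax": 0, "ay": 0, "az": 0.145, "dx": 0, "dy": 0, "dz": 0, "gripper": 1},
    {"ax": 0, "ay": 0, "az": 0.145, "dx": 0, "dy": 0, "dz": 0, "gripper": 1},
    {"ax": 0, "ay": 0, "az": 0.145, "dx": 0, "dy": 0, "dz": 0, "gripper": 1},
    {"ax": 0, "ay": 0, "az": 0.12, "dx": 0, "dy": 0, "dz": 0, "gripper": 1},
  ],
)

```text
time: 21.2
tool_pos: [0.5292, -0.2816, 0.1988]
ee_rot: [[-0.213, 0.977, -0.003], [0.977, 0.213, 0.001], [0.001, -0.003, -1.0]]
contact_force: [-0.7, -0.0, 0.4]
finger_gap: 0.0917
grasp_force: 0.0
```

```bash
python3 pick.py w7
```

```text
[ 0.52916883 -0.28159284  0.1988406 ] wrist [(0.5368, -0.3065, -77.6, 108, 51), (0.3994, -0.3129, 75.3, 110, 53)] top [(0.3977, -0.315, 74.9, 109, 52)]
(0.5368, -0.3065) turn [-0.003 -0.001  0.003] then shift(new axes) [ 0.1   0.2  17.14] | shift old axes [ 0.09  0.26 17.13]
(0.3994, -0.3129) turn [-0.003 -0.     0.476] then shift(new axes) [ -3.62 -11.77  17.14] | shift old axes [  2.16 -12.06  17.18]
(0.3977, -0.315) turn [-0.003 -0.     0.483] then shift(new axes) [ -3.95 -11.83  17.14] | shift old axes [  1.98 -12.26  17.18]
```

Emit:
play_rows(
  targets=[
    {"ax": -0.003, "ay": 0, "az": 0, "dx": 0.1, "dy": 0.2, "dz": 3, "gripper": 1},
    {"ax": 0, "ay": 0, "az": 0, "dx": 0, "dy": 0, "dz": 3, "gripper": 1},
    {"ax": 0, "ay": 0, "az": 0, "dx": 0, "dy": 0, "dz": 3, "gripper": 1},
    {"ax": 0, "ay": 0, "az": 0, "dx": 0, "dy": 0, "dz": 3, "gripper": 1},
    {"ax": 0, "ay": 0, "az": 0, "dx": 0, "dy": 0, "dz": 2.5, "gripper": 1},
    {"ax": 0, "ay": 0, "az": 0, "dx": 0, "dy": 0, "dz": 1.5, "gripper": 1},
    {"ax": 0, "ay": 0, "az": 0, "dx": 0, "dy": 0, "dz": 1.1, "gripper": 1},
    {"ax": 0, "ay": 0, "az": 0, "dx": 0, "dy": 0, "dz": 0, "gripper": 1},
    {"ax": 0, "ay": 0, "az": 0, "dx": 0, "dy": 0, "dz": 0, "gripper": 0},
    {"ax": 0, "ay": 0, "az": 0, "dx": 0, "dy": 0, "dz": 0, "gripper": 0},
    {"ax": 0, "ay": 0, "az": 0, "dx": 0, "dy": 0, "dz": 0, "gripper": 0},
    {"ax": 0, "ay": 0, "az": 0, "dx": 0, "dy": 0, "dz": 0, "gripper": 0},
    {"ax": 0, "ay": 0, "az": 0, "dx": 0, "dy": 0, "dz": 0, "gripper": 0},
    {"ax": 0, "ay": 0, "az": 0, "dx": 0, "dy": 0, "dz": 0, "gripper": 0},
    {"ax": 0, "ay": 0, "az": 0, "dx": 0, "dy": 0, "dz": 0, "gripper": 0},
    {"ax": 0, "ay": 0, "az": 0, "dx": 0, "dy": 0, "dz": 0, "gripper": 0},
  ],
)

```text
time: 22.9
tool_pos: [0.5324, -0.2805, 0.0298]
ee_rot: [[-0.218, 0.976, 0.003], [0.976, 0.218, 0.001], [0.0, 0.003, -1.0]]
contact_force: [-1.1, 1.7, 5.6]
finger_gap: 0.051
grasp_force: 30.0
```

Emit:
play_rows(
  targets=[
    {"ax": 0, "ay": 0, "az": 0, "dx": 0, "dy": 0, "dz": 0, "gripper": 0.5},
    {"ax": 0, "ay": 0, "az": 0, "dx": 0, "dy": 0, "dz": 0, "gripper": 0.5},
    {"ax": 0, "ay": 0, "az": 0, "dx": 0, "dy": 0, "dz": 0, "gripper": 0.5},
    {"ax": 0, "ay": 0, "az": 0, "dx": 0, "dy": 0, "dz": 0, "gripper": 0.5},
  ],
)

```text
time: 23.3
tool_pos: [0.5322, -0.2805, 0.0293]
ee_rot: [[-0.218, 0.976, 0.003], [0.976, 0.218, 0.001], [0.0, 0.003, -1.0]]
contact_force: [-0.6, 0.5, -0.3]
finger_gap: 0.069
grasp_force: 0.0
```

```bash
python3 pick.py w8
```

```text
[ 0.53217731 -0.28053865  0.0292908 ] wrist [] top [(0.0336, 0.0797, -29.0, 126, 39), (0.3977, -0.315, 74.9, 109, 52)]
(0.0336, 0.0797) turn [ 0.003  0.001 -0.845] then shift(new axes) [63.77  7.33  0.18] | shift old axes [ 47.82 -42.82   0.07]
(0.3977, -0.315) turn [ 0.003 -0.001  0.483] then shift(new axes) [ -4.13 -12.09   0.18] | shift old axes [  1.96 -12.62   0.15]
```

View pics/w8.png

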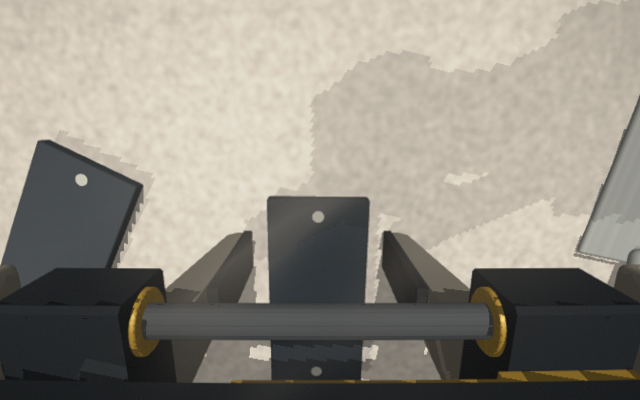

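The slate is centred between the fingers at columns 267–369. TCP sits 2 mm high, so I lower it and close again.

Emit:
play_rows(
  targets=[
    {"ax": -0.003, "ay": 0, "az": 0, "dx": 0, "dy": 0, "dz": 0.2, "gripper": 0.5},
    {"ax": 0, "ay": 0, "az": 0, "dx": 0, "dy": 0, "dz": 0, "gripper": 0.5},
    {"ax": 0, "ay": 0, "az": 0, "dx": 0, "dy": 0, "dz": 0, "gripper": 0},
    {"ax": 0, "ay": 0, "az": 0, "dx": 0, "dy": 0, "dz": 0, "gripper": 0},
    {"ax": 0, "ay": 0, "az": 0, "dx": 0, "dy": 0, "dz": 0, "gripper": 0},
    {"ax": 0, "ay": 0, "az": 0, "dx": 0, "dy": 0, "dz": 0, "gripper": 0},
    {"ax": 0, "ay": 0, "az": 0, "dx": 0, "dy": 0, "dz": 0, "gripper": 0},
  ],
)

```text
time: 24.1
tool_pos: [0.5323, -0.2806, 0.0275]
ee_rot: [[-0.218, 0.976, 0.006], [0.976, 0.218, 0.001], [-0.0, 0.006, -1.0]]
contact_force: [0.4, -1.1, -0.6]
finger_gap: 0.051
grasp_force: 30.0
```

Emit:
play_rows(
  targets=[
    {"ax": 0, "ay": 0, "az": 0, "dx": 0, "dy": 0, "dz": -0.5, "gripper": 0},
    {"ax": 0.006, "ay": 0, "az": 0, "dx": 0, "dy": 0, "dz": -1.5, "gripper": 0},
    {"ax": 0, "ay": 0, "az": 0, "dx": 0, "dy": 0, "dz": -3, "gripper": 0},
    {"ax": 0, "ay": 0, "az": 0, "dx": 0, "dy": 0, "dz": -3, "gripper": 0},
    {"ax": 0, "ay": 0, "az": 0, "dx": 0, "dy": 0, "dz": -3, "gripper": 0},
    {"ax": 0, "ay": 0, "az": -0.143, "dx": 0, "dy": 0, "dz": 0, "gripper": 0},
    {"ax": 0, "ay": 0, "az": -0.143, "dx": 0, "dy": 0, "dz": 0, "gripper": 0},
    {"ax": 0, "ay": 0, "az": -0.143, "dx": 0, "dy": 0, "dz": 0, "gripper": 0},
    {"ax": 0, "ay": 0, "az": -0.143, "dx": 0, "dy": 0, "dz": 0, "gripper": 0},
    {"ax": 0, "ay": 0, "az": -0.143, "dx": 0, "dy": 0, "dz": 0, "gripper": 0},
    {"ax": 0, "ay": 0, "az": -0.143, "dx": 0, "dy": 0, "dz": 0, "gripper": 0},
    {"ax": 0, "ay": 0, "az": -0.143, "dx": 0, "dy": 0, "dz": 0, "gripper": 0},
    {"ax": 0, "ay": 0, "az": -0.143, "dx": 0, "dy": 0, "dz": 0, "gripper": 0},
    {"ax": 0, "ay": 0, "az": -0.143, "dx": 0, "dy": 0, "dz": 0, "gripper": 0},
    {"ax": 0, "ay": 0, "az": -0.143, "dx": 0, "dy": 0, "dz": 0, "gripper": 0},
    {"ax": 0, "ay": 0, "az": 0, "dx": 0, "dy": 0, "dz": 0, "gripper": 0},
  ],
)

```text
time: 25.7
tool_pos: [0.5321, -0.2811, 0.1387]
ee_rot: [[-0.997, -0.079, 0.001], [-0.079, 0.997, -0.001], [-0.001, -0.001, -1.0]]
contact_force: [0.9, -1.1, -1.6]
finger_gap: 0.0516
grasp_force: 30.0
```

```bash
python3 -c "
from h import *
place(-.06,.12);print(sense()['finger_gap'],sense()['grasp_force'])"
```

```text
turn [-0.001  0.001  0.005] then shift(new axes) [ 6.33 36.93 -0.93] | shift old axes [ 6.15 36.96 -0.96]
0.05155290902233847 29.98056471347809
```

Emit:
play_rows(
  targets=[
    {"ax": 0, "ay": 0, "az": 0.005, "dx": 1.3, "dy": 3.0, "dz": -0.3, "gripper": 0},
    {"ax": 0, "ay": 0, "az": 0, "dx": 1.3, "dy": 3.4, "dz": -0.3, "gripper": 0},
    {"ax": 0, "ay": 0, "az": 0, "dx": 1.3, "dy": 3.4, "dz": -0.3, "gripper": 0},
    {"ax": 0, "ay": 0, "az": 0, "dx": 1.2, "dy": 3.4, "dz": 0, "gripper": 0},
    {"ax": 0, "ay": 0, "az": 0, "dx": 1.2, "dy": 3.4, "dz": 0, "gripper": 0},
    {"ax": 0, "ay": 0, "az": 0, "dx": 0, "dy": 3.4, "dz": 0, "gripper": 0},
    {"ax": 0, "ay": 0, "az": 0, "dx": 0, "dy": 3.4, "dz": 0, "gripper": 0},
    {"ax": 0, "ay": 0, "az": 0, "dx": 0, "dy": 3.4, "dz": 0, "gripper": 0},
    {"ax": 0, "ay": 0, "az": 0, "dx": 0, "dy": 3.4, "dz": 0, "gripper": 0},
    {"ax": 0, "ay": 0, "az": 0, "dx": 0, "dy": 3.4, "dz": 0, "gripper": 0},
    {"ax": 0, "ay": 0, "az": 0, "dx": 0, "dy": 3.3, "dz": 0, "gripper": 0},
    {"ax": 0, "ay": 0, "az": 0, "dx": 0, "dy": 0, "dz": 0, "gripper": 0},
    {"ax": 0, "ay": 0, "az": 0, "dx": 0, "dy": 0, "dz": 0, "gripper": 0},
  ],
)

```text
time: 27.0
tool_pos: [0.4419, 0.0828, 0.1469]
ee_rot: [[-0.997, -0.073, 0.001], [-0.073, 0.997, -0.0], [-0.001, -0.0, -1.0]]
contact_force: [-0.4, -0.0, -0.6]
finger_gap: 0.0513
grasp_force: 30.0
```

```bash
python3 -c "
from h import *
place(-.06,.0385);print(sense()['finger_gap'],sense()['grasp_force'])"
```

```text
turn [-0.     0.001 -0.001] then shift(new axes) [ 0.03 -0.03  8.04] | shift old axes [ 0.03 -0.02  8.04]
0.051256308064367664 29.98181462287903
```

Emit:
play_rows(
  targets=[
    {"ax": 0, "ay": 0, "az": 0, "dx": 0, "dy": 0, "dz": 2.0, "gripper": 0},
    {"ax": 0, "ay": 0, "az": 0, "dx": 0, "dy": 0, "dz": 2.0, "gripper": 0},
    {"ax": 0, "ay": 0, "az": 0, "dx": 0, "dy": 0, "dz": 2.0, "gripper": 0},
    {"ax": 0, "ay": 0, "az": 0, "dx": 0, "dy": 0, "dz": 2.0, "gripper": 0},
    {"ax": 0, "ay": 0, "az": 0, "dx": 0, "dy": 0, "dz": 0, "gripper": 0},
    {"ax": 0, "ay": 0, "az": 0, "dx": -1.5, "dy": 0, "dz": 0, "gripper": 0},
    {"ax": 0, "ay": 0, "az": 0, "dx": -1.5, "dy": 0, "dz": 0, "gripper": 0},
    {"ax": 0, "ay": 0, "az": 0, "dx": -1.5, "dy": 0, "dz": 0, "gripper": 0},
    {"ax": 0, "ay": 0, "az": 0, "dx": -1.0, "dy": 0, "dz": 0, "gripper": 0},
    {"ax": 0, "ay": 0, "az": 0, "dx": -0.7, "dy": 0, "dz": 0, "gripper": 0},
    {"ax": 0, "ay": 0, "az": 0, "dx": -0.4, "dy": 0, "dz": 0, "gripper": 0},
    {"ax": 0, "ay": 0, "az": 0, "dx": 0, "dy": 0, "dz": 0, "gripper": 0},
    {"ax": 0, "ay": 0, "az": 0, "dx": 0, "dy": 0, "dz": 0, "gripper": 0},
  ],
)

```text
time: 28.3
tool_pos: [0.5071, 0.0874, 0.0664]
ee_rot: [[-0.997, -0.074, -0.001], [-0.074, 0.997, -0.0], [0.001, -0.0, -1.0]]
contact_force: [0.2, 0.4, -1.4]
finger_gap: 0.0517
grasp_force: 30.0
```

```bash
python3 -c "
from h import *
place(.011,.035)"
```

```text
turn [-0.    -0.001 -0.   ] then shift(new axes) [-0.54 -0.    0.34] | shift old axes [-0.54 -0.    0.34]
```

Emit:
play_rows(
  targets=[
    {"ax": 0, "ay": 0, "az": 0, "dx": -0.25, "dy": 0, "dz": 0.1, "gripper": 0},
    {"ax": 0, "ay": 0, "az": 0, "dx": -0.2, "dy": 0, "dz": 0.1, "gripper": 0},
    {"ax": 0, "ay": 0, "az": 0, "dx": -0.1, "dy": 0, "dz": 0.1, "gripper": 0},
    {"ax": 0, "ay": 0, "az": 0, "dx": 0, "dy": 0, "dz": 0, "gripper": 0},
    {"ax": 0, "ay": 0, "az": 0, "dx": 0, "dy": 0, "dz": 0, "gripper": 0},
  ],
)

```text
time: 28.8
tool_pos: [0.512, 0.0878, 0.0631]
ee_rot: [[-0.997, -0.074, -0.002], [-0.074, 0.997, -0.0], [0.002, -0.0, -1.0]]
contact_force: [-5.4, -1.1, 0.8]
finger_gap: 0.0512
grasp_force: 30.0
```

Emit:
play_rows(
  targets=[
    {"ax": 0, "ay": 0, "az": 0, "dx": 0, "dy": 0, "dz": 0, "gripper": 0.5},
    {"ax": 0, "ay": 0, "az": 0, "dx": 0, "dy": 0, "dz": 0, "gripper": 0.5},
    {"ax": 0, "ay": 0, "az": 0, "dx": 0, "dy": 0, "dz": 0, "gripper": 0.5},
    {"ax": 0, "ay": 0, "az": 0, "dx": 0, "dy": 0, "dz": -1, "gripper": 0.5},
    {"ax": 0, "ay": 0, "az": 0, "dx": 0, "dy": 0, "dz": -2.5, "gripper": 0.5},
    {"ax": 0, "ay": 0, "az": 0, "dx": 0, "dy": 0, "dz": -3, "gripper": 0.5},
    {"ax": 0, "ay": 0, "az": 0, "dx": 0, "dy": 0, "dz": -4, "gripper": 0.5},
    {"ax": 0, "ay": 0, "az": 0, "dx": 0, "dy": 0, "dz": -4, "gripper": 1},
    {"ax": 0, "ay": 0, "az": 0, "dx": 0, "dy": 0, "dz": 0, "gripper": 1},
  ],
)

```text
time: 29.7
tool_pos: [0.5167, 0.0885, 0.2146]
ee_rot: [[-0.997, -0.074, 0.011], [-0.074, 0.997, 0.004], [-0.011, 0.003, -1.0]]
contact_force: [0.3, -0.6, 0.9]
finger_gap: 0.0829
grasp_force: 0.0
```

```bash
python3 hold.py w9; python3 -c "
from h import *
print(slates(camera('top')))
yaw=np.radians(75.2); c=np.array([.399,-.314]); go([*(c+.027*np.array([np.cos(yaw),np.sin(yaw)])),.2],yaw)"
```

```text
[0.51672806 0.08846122 0.21461472] [-0.49  0.28  0.31  1.96 -0.11  0.91  1.52]
n 3599 topz [0.0392 0.0414 0.0427] x0 -0.0449 y [-0.0248  0.0283]
[(0.2533, -0.6009, -2.1, 96, 70), (0.3973, -0.3149, 75.6, 109, 53)]
turn [4.000e-03 1.000e-03 1.903e+00] then shift(new axes) [-39.12  -0.82   1.  ] | shift old axes [ 13.55 -36.71   0.92]
```

Emit:
play_rows(
  targets=[
    {"ax": 0, "ay": 0, "az": 0, "dx": 1.35, "dy": -3.67, "dz": 0, "gripper": 1},
    {"ax": 0, "ay": 0, "az": 0, "dx": 1.35, "dy": -3.67, "dz": 0, "gripper": 1},
    {"ax": 0, "ay": 0, "az": 0, "dx": 1.35, "dy": -3.67, "dz": 0, "gripper": 1},
    {"ax": 0, "ay": 0, "az": 0, "dx": 1.35, "dy": -3.67, "dz": 0, "gripper": 1},
    {"ax": 0, "ay": 0, "az": 0, "dx": 1.35, "dy": -3.67, "dz": 0, "gripper": 1},
    {"ax": 0, "ay": 0, "az": 0, "dx": 1.35, "dy": -3.67, "dz": 0, "gripper": 1},
    {"ax": 0, "ay": 0, "az": 0, "dx": 1.35, "dy": -3.67, "dz": 0, "gripper": 1},
    {"ax": 0, "ay": 0, "az": 0, "dx": 1.35, "dy": -3.67, "dz": 0, "gripper": 1},
    {"ax": 0, "ay": 0, "az": 0, "dx": 1.35, "dy": -3.67, "dz": 0, "gripper": 1},
    {"ax": 0, "ay": 0, "az": 0, "dx": 1.35, "dy": -3.67, "dz": 0, "gripper": 1},
    {"ax": 0, "ay": 0, "az": 0.146, "dx": 0, "dy": 0, "dz": 0, "gripper": 1},
    {"ax": 0, "ay": 0, "az": 0.146, "dx": 0, "dy": 0, "dz": 0, "gripper": 1},
    {"ax": 0, "ay": 0, "az": 0.146, "dx": 0, "dy": 0, "dz": 0, "gripper": 1},
    {"ax": 0, "ay": 0, "az": 0.146, "dx": 0, "dy": 0, "dz": 0, "gripper": 1},
    {"ax": 0, "ay": 0, "az": 0.146, "dx": 0, "dy": 0, "dz": 0, "gripper": 1},
    {"ax": 0, "ay": 0, "az": 0.146, "dx": 0, "dy": 0, "dz": 0, "gripper": 1},
    {"ax": 0, "ay": 0, "az": 0.146, "dx": 0, "dy": 0, "dz": 0, "gripper": 1},
    {"ax": 0, "ay": 0, "az": 0.146, "dx": 0, "dy": 0, "dz": 0, "gripper": 1},
    {"ax": 0, "ay": 0, "az": 0.146, "dx": 0, "dy": 0, "dz": 0, "gripper": 1},
    {"ax": 0, "ay": 0, "az": 0.146, "dx": 0, "dy": 0, "dz": 0, "gripper": 1},
  ],
)

```text
time: 31.8
tool_pos: [0.4049, -0.2876, 0.2073]
ee_rot: [[-0.178, 0.984, -0.002], [0.984, 0.178, 0.001], [0.001, -0.002, -1.0]]
contact_force: [0.0, -0.7, 0.3]
finger_gap: 0.0923
grasp_force: 0.0
```

Emit:
play_rows(
  targets=[
    {"ax": 0, "ay": 0, "az": 0.146, "dx": 0, "dy": 0, "dz": 0, "gripper": 1},
    {"ax": 0, "ay": 0, "az": 0.146, "dx": 0, "dy": 0, "dz": 0, "gripper": 1},
    {"ax": 0, "ay": 0, "az": 0.146, "dx": 0, "dy": 0, "dz": 0, "gripper": 1},
    {"ax": 0, "ay": 0, "az": 0, "dx": 0, "dy": 0, "dz": 0, "gripper": 1},
    {"ax": 0, "ay": 0, "az": 0, "dx": 0, "dy": 0, "dz": 0, "gripper": 1},
  ],
)

```text
time: 32.3
tool_pos: [0.4053, -0.2877, 0.2077]
ee_rot: [[0.247, 0.969, -0.002], [0.969, -0.247, 0.0], [-0.0, -0.002, -1.0]]
contact_force: [0.1, 0.2, 0.1]
finger_gap: 0.0922
grasp_force: 0.0
```

```bash
python3 pick.py w10
```

```text
[ 0.4052538  -0.28765135  0.20771064] wrist [(0.3987, -0.3133, 75.5, 108, 52)] top [(0.0016, -0.1154, -20.1, 122, 38)]
(0.3987, -0.3133) turn [-0.001 -0.     0.002] then shift(new axes) [ 0.06 -0.02 18.06] | shift old axes [ 0.06 -0.   18.06]
(0.0016, -0.1154) turn [-1.000e-03 -1.000e-03 -1.471e+00] then shift(new axes) [46.55  2.31 18.06] | shift old axes [  6.96 -46.07  18.1 ]
```

Emit:
play_rows(
  targets=[
    {"ax": 0, "ay": 0, "az": 0, "dx": 0.05, "dy": 0, "dz": 3, "gripper": 1},
    {"ax": 0, "ay": 0, "az": 0, "dx": 0, "dy": 0, "dz": 3, "gripper": 1},
    {"ax": 0, "ay": 0, "az": 0, "dx": 0, "dy": 0, "dz": 3, "gripper": 1},
    {"ax": 0, "ay": 0, "az": 0, "dx": 0, "dy": 0, "dz": 3, "gripper": 1},
    {"ax": 0, "ay": 0, "az": 0, "dx": 0, "dy": 0, "dz": 3, "gripper": 1},
    {"ax": 0, "ay": 0, "az": 0, "dx": 0, "dy": 0, "dz": 2, "gripper": 1},
    {"ax": 0, "ay": 0, "az": 0, "dx": 0, "dy": 0, "dz": 1, "gripper": 0.6},
    {"ax": 0, "ay": 0, "az": 0, "dx": 0, "dy": 0, "dz": 0, "gripper": 0.6},
    {"ax": 0, "ay": 0, "az": 0, "dx": 0, "dy": 0, "dz": 0, "gripper": 0.6},
  ],
)

```text
time: 33.3
tool_pos: [0.4061, -0.288, 0.0291]
ee_rot: [[0.25, 0.968, 0.001], [0.968, -0.25, -0.0], [-0.0, 0.001, -1.0]]
contact_force: [0.0, -0.3, 0.1]
finger_gap: 0.0735
grasp_force: 0.0
```

Emit:
play_rows(
  targets=[
    {"ax": 0, "ay": 0, "az": 0, "dx": 0, "dy": 0, "dz": 0.15, "gripper": 0.5},
    {"ax": 0, "ay": 0, "az": 0, "dx": 0, "dy": 0, "dz": 0, "gripper": 0.4},
    {"ax": 0, "ay": 0, "az": 0, "dx": 0, "dy": 0, "dz": 0, "gripper": 0},
    {"ax": 0, "ay": 0, "az": 0, "dx": 0, "dy": 0, "dz": 0, "gripper": 0},
    {"ax": 0, "ay": 0, "az": 0, "dx": 0, "dy": 0, "dz": 0, "gripper": 0},
    {"ax": 0, "ay": 0, "az": 0, "dx": 0, "dy": 0, "dz": 0, "gripper": 0},
    {"ax": 0, "ay": 0, "az": 0, "dx": 0, "dy": 0, "dz": 0, "gripper": 0},
    {"ax": 0, "ay": 0, "az": 0, "dx": 0, "dy": 0, "dz": 0, "gripper": 0},
  ],
)

```text
time: 34.1
tool_pos: [0.4061, -0.2875, 0.0274]
ee_rot: [[0.25, 0.968, 0.001], [0.968, -0.25, 0.0], [0.001, 0.0, -1.0]]
contact_force: [-1.4, 1.4, 6.3]
finger_gap: 0.0513
grasp_force: 30.0
```

Emit:
play_rows(
  targets=[
    {"ax": 0, "ay": 0, "az": 0, "dx": 0, "dy": 0, "dz": -0.5, "gripper": 0},
    {"ax": 0, "ay": 0, "az": 0, "dx": 0, "dy": 0, "dz": -1.5, "gripper": 0},
    {"ax": 0, "ay": 0, "az": 0, "dx": 0, "dy": 0, "dz": -3, "gripper": 0},
    {"ax": 0, "ay": 0, "az": 0, "dx": 0, "dy": 0, "dz": -3.5, "gripper": 0},
    {"ax": 0, "ay": 0, "az": 0, "dx": 0, "dy": 0, "dz": -3.5, "gripper": 0},
    {"ax": 0, "ay": 0, "az": -0.146, "dx": 0, "dy": 0, "dz": 0, "gripper": 0},
    {"ax": 0, "ay": 0, "az": -0.146, "dx": 0, "dy": 0, "dz": 0, "gripper": 0},
    {"ax": 0, "ay": 0, "az": -0.146, "dx": 0, "dy": 0, "dz": 0, "gripper": 0},
    {"ax": 0, "ay": 0, "az": -0.146, "dx": 0, "dy": 0, "dz": 0, "gripper": 0},
    {"ax": 0, "ay": 0, "az": -0.146, "dx": 0, "dy": 0, "dz": 0, "gripper": 0},
    {"ax": 0, "ay": 0, "az": -0.146, "dx": 0, "dy": 0, "dz": 0, "gripper": 0},
    {"ax": 0, "ay": 0, "az": -0.146, "dx": 0, "dy": 0, "dz": 0, "gripper": 0},
    {"ax": 0, "ay": 0, "az": -0.146, "dx": 0, "dy": 0, "dz": 0, "gripper": 0},
    {"ax": 0, "ay": 0, "az": -0.146, "dx": 0, "dy": 0, "dz": 0, "gripper": 0},
    {"ax": 0, "ay": 0, "az": -0.146, "dx": 0, "dy": 0, "dz": 0, "gripper": 0},
    {"ax": 0, "ay": 0, "az": -0.146, "dx": 0, "dy": 0, "dz": 0, "gripper": 0},
    {"ax": 0, "ay": 0, "az": -0.146, "dx": 0, "dy": 0, "dz": 0, "gripper": 0},
    {"ax": 0, "ay": 0, "az": -0.146, "dx": 0, "dy": 0, "dz": 0, "gripper": 0},
    {"ax": 0, "ay": 0, "az": 0, "dx": 0, "dy": 0, "dz": 0, "gripper": 0},
  ],
)

```text
time: 36.0
tool_pos: [0.4055, -0.2879, 0.1477]
ee_rot: [[-0.997, -0.074, 0.0], [-0.074, 0.997, -0.001], [-0.0, -0.001, -1.0]]
contact_force: [-0.5, -0.8, -0.0]
finger_gap: 0.0515
grasp_force: 30.0
```

```bash
python3 -c "
from h import *
place(-.06,.12);print(sense()['finger_gap'],sense()['grasp_force'])"
```

```text
turn [-0.001  0.    -0.   ] then shift(new axes) [-6.340e+00  3.668e+01 -3.000e-02] | shift old axes [-6.34 36.68 -0.05]
0.051531328731505004 29.983341693878174
```

Emit:
play_rows(
  targets=[
    {"ax": 0, "ay": 0, "az": 0, "dx": 0, "dy": 3.3, "dz": 0, "gripper": 0},
    {"ax": 0, "ay": 0, "az": 0, "dx": -0.6, "dy": 3.4, "dz": 0, "gripper": 0},
    {"ax": 0, "ay": 0, "az": 0, "dx": -0.6, "dy": 3.4, "dz": 0, "gripper": 0},
    {"ax": 0, "ay": 0, "az": 0, "dx": -0.6, "dy": 3.4, "dz": 0, "gripper": 0},
    {"ax": 0, "ay": 0, "az": 0, "dx": -0.6, "dy": 3.4, "dz": 0, "gripper": 0},
    {"ax": 0, "ay": 0, "az": 0, "dx": -0.6, "dy": 3.4, "dz": 0, "gripper": 0},
    {"ax": 0, "ay": 0, "az": 0, "dx": -0.6, "dy": 3.4, "dz": 0, "gripper": 0},
    {"ax": 0, "ay": 0, "az": 0, "dx": -0.6, "dy": 3.4, "dz": 0, "gripper": 0},
    {"ax": 0, "ay": 0, "az": 0, "dx": -0.7, "dy": 3.4, "dz": 0, "gripper": 0},
    {"ax": 0, "ay": 0, "az": 0, "dx": -0.7, "dy": 3.4, "dz": 0, "gripper": 0},
    {"ax": 0, "ay": 0, "az": 0, "dx": -0.7, "dy": 2.8, "dz": 0, "gripper": 0},
    {"ax": 0, "ay": 0, "az": 0, "dx": 0, "dy": 0, "dz": 0, "gripper": 0},
    {"ax": 0, "ay": 0, "az": 0, "dx": 0, "dy": 0, "dz": 0, "gripper": 0},
  ],
)

```text
time: 37.3
tool_pos: [0.4413, 0.0831, 0.1472]
ee_rot: [[-0.997, -0.073, -0.0], [-0.073, 0.997, -0.001], [0.0, -0.001, -1.0]]
contact_force: [-0.4, -0.6, -1.4]
finger_gap: 0.0515
grasp_force: 30.0
```

```bash
python3 -c "
from h import *
place(-.06,.0465);print(sense()['finger_gap'],sense()['grasp_force'])"
```

```text
turn [-0.001 -0.    -0.001] then shift(new axes) [-0.03 -0.06  7.27] | shift old axes [-0.03 -0.05  7.27]
0.05146895514574465 29.98463362455368
```

Emit:
play_rows(
  targets=[
    {"ax": 0, "ay": 0, "az": 0, "dx": 0, "dy": -0.1, "dz": 2.0, "gripper": 0},
    {"ax": 0, "ay": 0, "az": 0, "dx": 0, "dy": 0, "dz": 2.0, "gripper": 0},
    {"ax": 0, "ay": 0, "az": 0, "dx": 0, "dy": 0, "dz": 2.0, "gripper": 0},
    {"ax": 0, "ay": 0, "az": 0, "dx": 0, "dy": 0, "dz": 1.2, "gripper": 0},
    {"ax": 0, "ay": 0, "az": 0, "dx": 0, "dy": 0, "dz": 0, "gripper": 0},
    {"ax": 0, "ay": 0, "az": 0, "dx": -1.5, "dy": 0, "dz": 0, "gripper": 0},
    {"ax": 0, "ay": 0, "az": 0, "dx": -1.5, "dy": 0, "dz": 0, "gripper": 0},
    {"ax": 0, "ay": 0, "az": 0, "dx": -1.5, "dy": 0, "dz": 0, "gripper": 0},
    {"ax": 0, "ay": 0, "az": 0, "dx": -1.0, "dy": 0, "dz": 0, "gripper": 0},
    {"ax": 0, "ay": 0, "az": 0, "dx": -0.7, "dy": 0, "dz": 0, "gripper": 0},
    {"ax": 0, "ay": 0, "az": 0, "dx": -0.4, "dy": 0, "dz": 0, "gripper": 0},
    {"ax": 0, "ay": 0, "az": 0, "dx": 0, "dy": 0, "dz": 0, "gripper": 0},
    {"ax": 0, "ay": 0, "az": 0, "dx": 0, "dy": 0, "dz": 0, "gripper": 0},
  ],
)

```text
time: 38.6
tool_pos: [0.5068, 0.0869, 0.0749]
ee_rot: [[-0.997, -0.074, -0.001], [-0.074, 0.997, -0.0], [0.001, -0.0, -1.0]]
contact_force: [-0.5, -0.6, -1.8]
finger_gap: 0.0513
grasp_force: 30.0
```

```bash
python3 -c "
from h import *
place(.011,.043)"
```

```text
turn [-0.    -0.001  0.   ] then shift(new axes) [-0.58  0.05  0.39] | shift old axes [-0.58  0.05  0.39]
```

Emit:
play_rows(
  targets=[
    {"ax": 0, "ay": 0, "az": 0, "dx": -0.25, "dy": 0, "dz": 0.15, "gripper": 0},
    {"ax": 0, "ay": 0, "az": 0, "dx": -0.2, "dy": 0, "dz": 0.1, "gripper": 0},
    {"ax": 0, "ay": 0, "az": 0, "dx": -0.1, "dy": 0, "dz": 0.1, "gripper": 0},
    {"ax": 0, "ay": 0, "az": 0, "dx": 0, "dy": 0, "dz": 0, "gripper": 0},
    {"ax": 0, "ay": 0, "az": 0, "dx": 0, "dy": 0, "dz": 0, "gripper": 0},
  ],
)

```text
time: 39.1
tool_pos: [0.5117, 0.0873, 0.0711]
ee_rot: [[-0.997, -0.074, -0.002], [-0.074, 0.997, -0.0], [0.002, -0.0, -1.0]]
contact_force: [-4.6, 0.7, 0.3]
finger_gap: 0.0513
grasp_force: 30.0
```

Emit:
play_rows(
  targets=[
    {"ax": 0, "ay": 0, "az": 0, "dx": 0, "dy": 0, "dz": 0, "gripper": 0.5},
    {"ax": 0, "ay": 0, "az": 0, "dx": 0, "dy": 0, "dz": 0, "gripper": 0.5},
    {"ax": 0, "ay": 0, "az": 0, "dx": 0, "dy": 0, "dz": 0, "gripper": 0.5},
    {"ax": 0, "ay": 0, "az": 0, "dx": 0, "dy": 0, "dz": -1, "gripper": 0.5},
    {"ax": 0, "ay": 0, "az": 0, "dx": 0, "dy": 0, "dz": -2.5, "gripper": 0.5},
    {"ax": 0, "ay": 0, "az": 0, "dx": 0, "dy": 0, "dz": -3, "gripper": 0.5},
    {"ax": 0, "ay": 0, "az": 0, "dx": 0, "dy": 0, "dz": -4, "gripper": 0.5},
    {"ax": 0, "ay": 0, "az": 0, "dx": 0, "dy": 0, "dz": -4, "gripper": 1},
    {"ax": 0, "ay": 0, "az": 0, "dx": 0, "dy": 0, "dz": 0, "gripper": 1},
  ],
)

```text
time: 40.0
tool_pos: [0.5164, 0.088, 0.2227]
ee_rot: [[-0.997, -0.074, 0.011], [-0.074, 0.997, 0.003], [-0.012, 0.003, -1.0]]
contact_force: [0.0, 0.3, 0.2]
finger_gap: 0.0833
grasp_force: 0.0
```

```bash
python3 hold.py w11; python3 -c "
from h import *
print(slates(camera('top')),slates(camera('scene')))
go(gripat(1.85)+[0,0,.08],np.pi+PSI); go(gripat(1.85)+[0,0,.006],np.pi+PSI)"
```

```text
[0.51644187 0.08795165 0.22272827] [-0.44  0.27  0.24  1.95 -0.08  0.92  1.49]
n 3645 topz [0.0394 0.0494 0.0507] x0 -0.0449 y [-0.0251  0.0283]
[] []
turn [0.    0.001 0.   ] then shift(new axes) [-14.1   -0.03  -3.69] | shift old axes [-14.1   -0.03  -3.68]
turn [0.    0.001 0.   ] then shift(new axes) [-14.1   -0.03   3.71] | shift old axes [-14.1   -0.03   3.72]
```

View pics/w11.png

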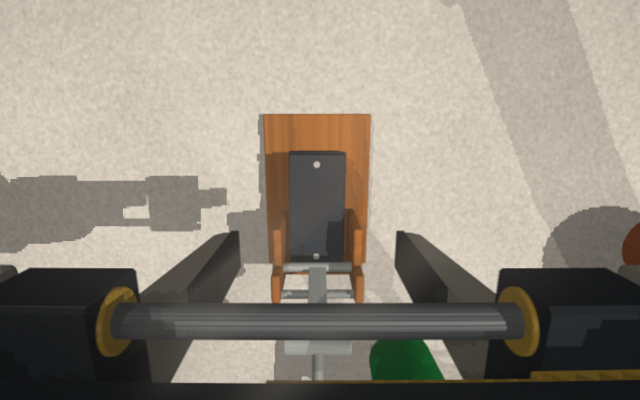

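The full pile is home at columns 289–346: top at 50 mm, front at -44.9 mm, and no loose slates remain on the bench. Now to the grip.

Emit:
play_rows(
  targets=[
    {"ax": 0, "ay": 0, "az": 0, "dx": 0, "dy": 0, "dz": -2.5, "gripper": 0.3},
    {"ax": 0, "ay": 0, "az": 0, "dx": -1, "dy": 0, "dz": -1.5, "gripper": 0.3},
    {"ax": 0, "ay": 0, "az": 0, "dx": -3, "dy": 0.05, "dz": 0, "gripper": 0.3},
    {"ax": 0, "ay": 0, "az": 0, "dx": -3, "dy": 0, "dz": 0, "gripper": 0.3},
    {"ax": 0, "ay": 0, "az": 0, "dx": -3, "dy": 0, "dz": 0, "gripper": 0.3},
    {"ax": 0, "ay": 0, "az": 0, "dx": -3, "dy": 0, "dz": 0, "gripper": 0.3},
    {"ax": 0, "ay": 0, "az": 0, "dx": -1.1, "dy": 0, "dz": 0, "gripper": 0.3},
    {"ax": 0, "ay": 0, "az": 0, "dx": 0, "dy": 0, "dz": 0, "gripper": 0.3},
    {"ax": 0, "ay": 0, "az": 0, "dx": 0, "dy": 0, "dz": 0, "gripper": 0.3},
  ],
)

```text
time: 41.05
tool_pos: [0.6521, 0.0981, 0.2553]
ee_rot: [[-0.997, -0.074, -0.003], [-0.074, 0.997, -0.001], [0.003, -0.0, -1.0]]
contact_force: [-0.6, -0.2, 0.3]
finger_gap: 0.0594
grasp_force: 0.0
```

Run:
```python
from h import *
s=sense(); p=camera('wrist'); save(p,'w12')
print([(np.round(x['at'],1),round(x['p'],2),np.round(dep(p,x['at'],s),3)) for x in pinpoint('grip',p)[:3]])
print(gripat(1.85)); go(gripat(1.85)+[0,0,.006],np.pi+PSI)
```

```text
[(array([317.1, 225. ]), 0.92, array([[0.655, 0.098, 0.179]]))]
[0.65328785 0.09755119 0.17354266]
turn [ 0.    -0.001  0.   ] then shift(new axes) [-0.1  -0.08  7.68] | shift old axes [-0.11 -0.09  7.68]
```

View pics/w12.png

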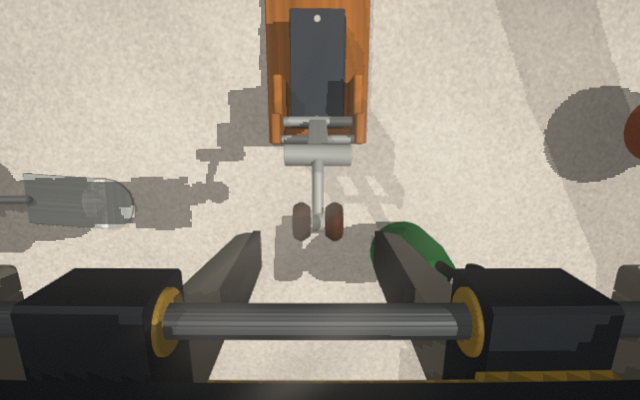

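The grip is at (318,222), centred between the fingers at columns 261 and 377. The mister shows at (410,250), so I check its clearance before going down.

Run:
```python
from h import *
s=sense(); p=camera('wrist'); C=cloud(p,s); g=p['frame'].astype(int)
m=(g[...,1]>g[...,0]*1.5)&(g[...,1]>40); P=C[m]; P=P[~np.isnan(P[:,0])]; print('green',np.percentile(P,[0,2,98,100],axis=0).round(3))
p=camera('scene'); C=cloud(p); q=C[(abs(C[...,0]-.70)<.09)&(abs(C[...,1]-.2)<.1)&(C[...,2]>.12)&(C[...,2]<.205)]
q=q[q[:,1]>.13]; print(len(q),q.min(0).round(3),q.max(0).round(3)); print(q[np.argsort(q[:,1])[:8]].round(3))
```

```text
green [[0.691 0.169 0.007]
 [0.695 0.17  0.011]
 [0.73  0.227 0.125]
 [0.742 0.23  0.157]]
440 [0.673 0.177 0.12 ] [0.768 0.24  0.204]
[[0.732 0.177 0.121]
 [0.748 0.179 0.123]
 [0.728 0.179 0.122]
 [0.74  0.18  0.123]
 [0.733 0.18  0.123]
 [0.744 0.181 0.124]
 [0.725 0.181 0.124]
 [0.737 0.182 0.126]]
```

Emit:
play_rows(
  targets=[
    {"ax": 0, "ay": 0, "az": 0, "dx": -0.1, "dy": -0.05, "dz": 2, "gripper": 0.3},
    {"ax": 0, "ay": 0, "az": 0, "dx": 0, "dy": 0, "dz": 2, "gripper": 0.3},
    {"ax": 0, "ay": 0, "az": 0, "dx": 0, "dy": 0, "dz": 2, "gripper": 0.3},
    {"ax": 0, "ay": 0, "az": 0, "dx": 0, "dy": 0, "dz": 1.7, "gripper": 0.3},
    {"ax": 0, "ay": 0, "az": 0, "dx": 0, "dy": 0, "dz": 0, "gripper": 0.3},
    {"ax": 0, "ay": 0, "az": 0, "dx": 0, "dy": 0, "dz": 0, "gripper": -0.4},
    {"ax": 0, "ay": 0, "az": 0, "dx": 0, "dy": 0, "dz": 0, "gripper": -0.4},
    {"ax": 0, "ay": 0, "az": 0, "dx": 0, "dy": 0, "dz": 0, "gripper": -0.4},
    {"ax": 0, "ay": 0, "az": 0, "dx": 0, "dy": 0, "dz": 0, "gripper": -0.4},
    {"ax": 0, "ay": 0, "az": 0, "dx": 0, "dy": 0, "dz": 0, "gripper": -0.4},
    {"ax": 0, "ay": 0, "az": 0, "dx": 0, "dy": 0, "dz": 0, "gripper": -0.4},
  ],
  newtons=25,
)

```text
time: 42.35
tool_pos: [0.655, 0.0985, 0.1807]
ee_rot: [[-0.997, -0.074, 0.002], [-0.074, 0.997, 0.001], [-0.002, 0.001, -1.0]]
contact_force: [-0.7, 1.5, 5.5]
finger_gap: 0.0341
grasp_force: 25.0
```

Run:
```python
from h import *
ang()
t=np.array(sense()['tool_pos'])-[0,0,.006]-H(.058,0,.07); x=t[0]*np.cos(PSI)+t[1]*np.sin(PSI)
th0=np.arctan2(t[2],-x)-.296; R=np.hypot(x,t[2]); 
for th1,n in ((-.16,34),):
    ths=np.linspace(th0,th1,n+1); d=np.diff(np.c_[-R*np.cos(ths+.296),R*np.sin(ths+.296)],axis=0)*100
    print(th0,R); print([(round(-a,2),round(-b,2)) for a,b in d])
```

```text
theta 1.857 radius 0.1253 y 0.0009
1.8572152868631873 0.12531576481278933
[(np.float64(0.63), np.float64(-0.39)), (np.float64(0.65), np.float64(-0.35)), (np.float64(0.67), np.float64(-0.31)), (np.float64(0.69), np.float64(-0.27)), (np.float64(0.71), np.float64(-0.23)), (np.float64(0.72), np.float64(-0.19)), (np.float64(0.73), np.float64(-0.15)), (np.float64(0.74), np.float64(-0.1)), (np.float64(0.74), np.float64(-0.06)), (np.float64(0.74), np.float64(-0.01)), (np.float64(0.74), np.float64(0.03)), (np.float64(0.74), np.float64(0.07)), (np.float64(0.73), np.float64(0.12)), (np.float64(0.73), np.float64(0.16)), (np.float64(0.71), np.float64(0.2)), (np.float64(0.7), np.float64(0.25)), (np.float64(0.69), np.float64(0.29)), (np.float64(0.67), np.float64(0.33)), (np.float64(0.65), np.float64(0.37)), (np.float64(0.62), np.float64(0.4)), (np.float64(0.6), np.float64(0.44)), (np.float64(0.57), np.float64(0.48)), (np.float64(0.54), np.float64(0.51)), (np.float64(0.51), np.float64(0.54)), (np.float64(0.48), np.float64(0.57)), (np.float64(0.44), np.float64(0.6)), (np.float64(0.41), np.float64(0.62)), (np.float64(0.37), np.float64(0.64)), (np.float64(0.33), np.float64(0.67)), (np.float64(0.29), np.float64(0.68)), (np.float64(0.25), np.float64(0.7)), (np.float64(0.21), np.float64(0.71)), (np.float64(0.17), np.float64(0.72)), (np.float64(0.12), np.float64(0.73))]
```

Emit:
play_rows(
  targets=[
    {"ax": 0, "ay": 0, "az": 0, "dx": 0.63, "dy": 0, "dz": -0.35, "gripper": -0.4},
    {"ax": 0, "ay": 0, "az": 0, "dx": 0.65, "dy": 0, "dz": -0.32, "gripper": -0.4},
    {"ax": 0, "ay": 0, "az": 0, "dx": 0.67, "dy": 0, "dz": -0.29, "gripper": -0.4},
    {"ax": 0, "ay": 0, "az": 0, "dx": 0.69, "dy": 0, "dz": -0.25, "gripper": -0.4},
    {"ax": 0, "ay": 0, "az": 0, "dx": 0.71, "dy": 0, "dz": -0.22, "gripper": -0.4},
    {"ax": 0, "ay": 0, "az": 0, "dx": 0.72, "dy": 0, "dz": -0.18, "gripper": -0.4},
    {"ax": 0, "ay": 0, "az": 0, "dx": 0.73, "dy": 0, "dz": -0.14, "gripper": -0.4},
    {"ax": 0, "ay": 0, "az": 0, "dx": 0.74, "dy": 0, "dz": -0.09, "gripper": -0.4},
    {"ax": 0, "ay": 0, "az": 0, "dx": 0.74, "dy": 0, "dz": -0.05, "gripper": -0.4},
    {"ax": 0, "ay": 0, "az": 0, "dx": 0.74, "dy": 0, "dz": 0, "gripper": -0.4},
    {"ax": 0, "ay": 0, "az": 0, "dx": 0.74, "dy": 0, "dz": 0.03, "gripper": -0.4},
    {"ax": 0, "ay": 0, "az": 0, "dx": 0.74, "dy": 0, "dz": 0.08, "gripper": -0.4},
    {"ax": 0, "ay": 0, "az": 0, "dx": 0.73, "dy": 0, "dz": 0.12, "gripper": -0.4},
    {"ax": 0, "ay": 0, "az": 0, "dx": 0.73, "dy": 0, "dz": 0.16, "gripper": -0.4},
    {"ax": 0, "ay": 0, "az": 0, "dx": 0.71, "dy": 0, "dz": 0.2, "gripper": -0.4},
  ],
)

```text
time: 43.85
tool_pos: [0.5464, 0.0903, 0.1932]
ee_rot: [[-0.997, -0.074, -0.002], [-0.074, 0.997, 0.001], [0.002, 0.001, -1.0]]
contact_force: [-2.2, 1.5, 4.5]
finger_gap: 0.034
grasp_force: 25.0
```

```bash
cat > arc.py <<'E'
from h import *
ang(); print(sense()['contact_force'].round(1))
t=np.array(sense()['tool_pos'])-[0,0,.006]-H(.058,0,.07); x=t[0]*np.cos(PSI)+t[1]*np.sin(PSI)
th0=np.arctan2(t[2],-x)-.296; R=np.hypot(x,t[2])
n=int(np.ceil((th0+.15)/.058)); ths=np.linspace(th0,-.15,n+1); r=np.linspace(R,.1236,n+1)
d=np.diff(np.c_[-r*np.cos(ths+.296),r*np.sin(ths+.296)],axis=0)*100
print(n,*['%.2f %.2f |'%(-a,-b) for a,b in d])
E
python3 arc.py
```

```text
theta 0.945 radius 0.1238 y 0.0007
[-2.2  1.5  4.5]
19 0.67 0.25 | 0.65 0.29 | 0.63 0.33 | 0.61 0.36 | 0.59 0.40 | 0.57 0.43 | 0.54 0.46 | 0.52 0.49 | 0.49 0.52 | 0.46 0.55 | 0.42 0.57 | 0.39 0.60 | 0.35 0.62 | 0.32 0.64 | 0.28 0.66 | 0.24 0.67 | 0.20 0.68 | 0.16 0.69 | 0.12 0.70 |
```

Emit:
play_rows(
  targets=[
    {"ax": 0, "ay": 0, "az": 0, "dx": 0.67, "dy": 0, "dz": 0.25, "gripper": -0.4},
    {"ax": 0, "ay": 0, "az": 0, "dx": 0.65, "dy": 0, "dz": 0.29, "gripper": -0.4},
    {"ax": 0, "ay": 0, "az": 0, "dx": 0.63, "dy": 0, "dz": 0.33, "gripper": -0.4},
    {"ax": 0, "ay": 0, "az": 0, "dx": 0.61, "dy": 0, "dz": 0.36, "gripper": -0.4},
    {"ax": 0, "ay": 0, "az": 0, "dx": 0.59, "dy": 0, "dz": 0.4, "gripper": -0.4},
    {"ax": 0, "ay": 0, "az": 0, "dx": 0.57, "dy": 0, "dz": 0.43, "gripper": -0.4},
    {"ax": 0, "ay": 0, "az": 0, "dx": 0.54, "dy": 0, "dz": 0.46, "gripper": -0.4},
    {"ax": 0, "ay": 0, "az": 0, "dx": 0.52, "dy": 0, "dz": 0.49, "gripper": -0.4},
    {"ax": 0, "ay": 0, "az": 0, "dx": 0.49, "dy": 0, "dz": 0.52, "gripper": -0.4},
    {"ax": 0, "ay": 0, "az": 0, "dx": 0.46, "dy": 0, "dz": 0.55, "gripper": -0.4},
    {"ax": 0, "ay": 0, "az": 0, "dx": 0.42, "dy": 0, "dz": 0.57, "gripper": -0.4},
    {"ax": 0, "ay": 0, "az": 0, "dx": 0.39, "dy": 0, "dz": 0.6, "gripper": -0.4},
    {"ax": 0, "ay": 0, "az": 0, "dx": 0.35, "dy": 0, "dz": 0.62, "gripper": -0.4},
    {"ax": 0, "ay": 0, "az": 0, "dx": 0, "dy": 0, "dz": 0, "gripper": -0.4},
  ],
)

```text
time: 45.25
tool_pos: [0.4783, 0.0852, 0.1328]
ee_rot: [[-0.997, -0.075, -0.002], [-0.075, 0.997, -0.0], [0.002, -0.0, -1.0]]
contact_force: [-3.3, 4.5, -0.1]
finger_gap: 0.0337
grasp_force: 25.0
```

```bash
python3 arc.py
```

```text
theta 0.187 radius 0.1223 y 0.0006
[-3.3  4.5 -0.1]
6 0.32 0.61 | 0.29 0.63 | 0.25 0.64 | 0.22 0.66 | 0.18 0.67 | 0.14 0.68 |
```

Emit:
play_rows(
  targets=[
    {"ax": 0, "ay": 0, "az": 0, "dx": 0.32, "dy": 0, "dz": 0.61, "gripper": -0.4},
    {"ax": 0, "ay": 0, "az": 0, "dx": 0.29, "dy": 0, "dz": 0.63, "gripper": -0.4},
    {"ax": 0, "ay": 0, "az": 0, "dx": 0.25, "dy": 0, "dz": 0.64, "gripper": -0.4},
    {"ax": 0, "ay": 0, "az": 0, "dx": 0.22, "dy": 0, "dz": 0.66, "gripper": -0.4},
    {"ax": 0, "ay": 0, "az": 0, "dx": 0.16, "dy": 0, "dz": 0.6, "gripper": -0.4},
    {"ax": 0, "ay": 0, "az": 0, "dx": 0.07, "dy": 0, "dz": 0.35, "gripper": -0.4},
    {"ax": 0, "ay": 0, "az": 0, "dx": 0.05, "dy": 0, "dz": 0.25, "gripper": -0.4},
    {"ax": 0, "ay": 0, "az": 0, "dx": 0, "dy": 0, "dz": 0, "gripper": -0.4},
    {"ax": 0, "ay": 0, "az": 0, "dx": 0, "dy": 0, "dz": 0, "gripper": -0.4},
  ],
)

```text
time: 46.15
tool_pos: [0.4665, 0.0842, 0.0963]
ee_rot: [[-0.997, -0.074, 0.001], [-0.074, 0.997, 0.0], [-0.001, 0.0, -1.0]]
contact_force: [-0.5, 4.7, -1.4]
finger_gap: 0.0338
grasp_force: 25.0
```

```bash
python3 arc.py
```

```text
theta -0.129 radius 0.1218 y 0.0005
[-0.5  4.7 -1.4]
1 0.22 0.23 |
```

Emit:
play_rows(
  targets=[
    {"ax": 0, "ay": 0, "az": 0, "dx": 0.03, "dy": 0, "dz": 0.1, "gripper": -0.4},
    {"ax": 0, "ay": 0, "az": 0, "dx": 0.0, "dy": 0, "dz": 0.1, "gripper": -0.4},
    {"ax": 0, "ay": 0, "az": 0, "dx": 0, "dy": 0, "dz": 0.1, "gripper": -0.4},
    {"ax": 0, "ay": 0, "az": 0, "dx": 0, "dy": 0, "dz": 0, "gripper": -0.4},
    {"ax": 0, "ay": 0, "az": 0, "dx": 0, "dy": 0, "dz": 0, "gripper": -0.4},
  ],
)

```text
time: 46.65
tool_pos: [0.4665, 0.0842, 0.0956]
ee_rot: [[-0.997, -0.074, 0.002], [-0.074, 0.997, 0.001], [-0.002, 0.001, -1.0]]
contact_force: [-7.8, 3.5, 24.3]
finger_gap: 0.0334
grasp_force: 25.0
```

Emit:
play_rows(
  targets=[
    {"ax": 0, "ay": 0, "az": 0, "dx": 0, "dy": 0, "dz": -0.25, "gripper": -0.4},
    {"ax": 0, "ay": 0, "az": 0, "dx": 0, "dy": 0, "dz": 0, "gripper": -0.2},
    {"ax": 0, "ay": 0, "az": 0, "dx": 0, "dy": 0, "dz": 0, "gripper": 0.3},
    {"ax": 0, "ay": 0, "az": 0, "dx": 0, "dy": 0, "dz": 0, "gripper": 0.4},
    {"ax": 0, "ay": 0, "az": 0, "dx": 0, "dy": 0, "dz": 0, "gripper": 0.4},
    {"ax": 0, "ay": 0, "az": 0, "dx": 0, "dy": 0, "dz": -1, "gripper": 0.4},
    {"ax": 0, "ay": 0, "az": 0, "dx": 0, "dy": 0, "dz": -2.5, "gripper": 0.4},
    {"ax": 0, "ay": 0, "az": 0, "dx": 0, "dy": 0, "dz": -3, "gripper": 0.4},
    {"ax": 0, "ay": 0, "az": 0, "dx": 0, "dy": 0, "dz": -4, "gripper": 0.4},
    {"ax": 0, "ay": 0, "az": 0, "dx": -2, "dy": 0, "dz": -4, "gripper": 0.4},
    {"ax": 0, "ay": 0, "az": 0, "dx": -2, "dy": 0, "dz": 0, "gripper": 0.4},
    {"ax": 0, "ay": 0, "az": 0, "dx": 0, "dy": 0, "dz": 0, "gripper": 0.4},
    {"ax": 0, "ay": 0, "az": 0, "dx": 0, "dy": 0, "dz": 0, "gripper": 0.4},
  ],
)

```text
time: 47.95
tool_pos: [0.5045, 0.0865, 0.2406]
ee_rot: [[-0.997, -0.074, -0.001], [-0.074, 0.997, -0.001], [0.001, -0.0, -1.0]]
contact_force: [-0.2, -0.3, -0.1]
finger_gap: 0.0644
grasp_force: 0.0
```

```bash
python3 hold.py w13; python3 -c "
from h import *
s=sense();p=camera('wrist')
for t in ('grip','roller'): print(t,[(x['at'],x['p'],dep(p,x['at'],s).round(3)) for x in pinpoint(t,p)[:2]])
print(slates(camera('top')),gripat(-.14),s['qd'].round(3))"
```

```text
[0.50453073 0.08652748 0.24058473] [-0.46  0.23  0.26  1.95 -0.07  0.97  1.48]
n 3221 topz [0.048  0.0505 0.0662] x0 -0.0477 y [-0.0252  0.028 ]
grip [([319.4, 151.8], 0.69, array([[0.464, 0.085, 0.095]]))]
roller [([316.8, 188.4], 0.98, array([[0.501, 0.086, 0.065]]))]
[] [0.46477337 0.0835756  0.08917242] [-0.001  0.001 -0.001  0.011 -0.003 -0.003  0.001]
```

View pics/w13.png

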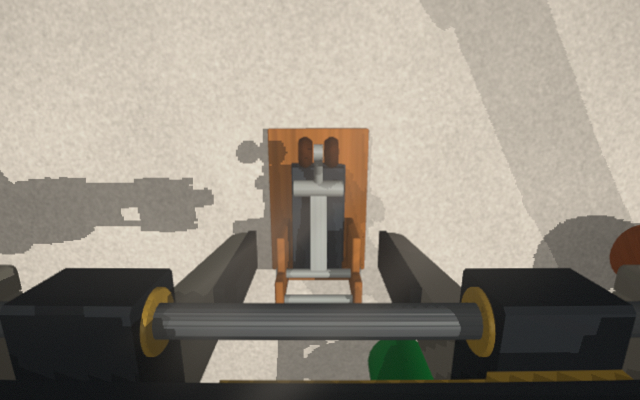

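The arm is down with its roller at (317,188), top at 65 mm, which matches a 50 mm pile plus the 16 mm roller. The pile is still straight and home, and the gripper is clear. Handing in.

```bash
python3 -c "
from h import *
print(close_job())"
```

```text
the job is handed in; nothing more can be done
None
```

I handed the job in at about 48 s: by my last measurements all three loose slates lie flat and home on the pile and the arm rests on it, let down gently; no result came back, and I did not re-measure the cloche, mister, pot and trowel.

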